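Change over the dowel bins at the gravity rack

TASK

Stock the kit tray and clear the bench at the gravity rack: lift every full card bin out of the supply lane, always taking the front one and letting the others roll down behind it, and stand them all upright on the floor of the kit tray, and put every empty bin that stands on the bench on the rollers of the return lane so that it rolls away. The bins are thin card, so hold them gently (a squeeze of more than 40 N crushes them), and leave everything else on the bench where it is.

Things in the scene. Friction and masses are not known exactly. Their poses are not given: they have to be found in the camera images.
- full1_mid (a point): Centre, half-way up, of a full parts bin: open box of thin card, 80 mm long (its x), 64 wide (y), 55 high (z, up), walls 4, heaped with wooden dowels to 15 mm below the rim, 0.3 kg. Crushed if squeezed with over 40 N. Starts in the supply lane, x along the lane, first from the low front end.
- full2_mid (a point): Centre, half-way up, of a full parts bin: open box of thin card, 80 mm long (its x), 64 wide (y), 55 high (z, up), walls 4, heaped with wooden dowels to 15 mm below the rim, 0.3 kg. Crushed if squeezed with over 40 N. Starts in the supply lane, x along the lane, second from the low front end.
- full3_mid (a point): Centre, half-way up, of a full parts bin: open box of thin card, 80 mm long (its x), 64 wide (y), 55 high (z, up), walls 4, heaped with wooden dowels to 15 mm below the rim, 0.3 kg. Crushed if squeezed with over 40 N. Starts in the supply lane, x along the lane, third from the low front end.
- full4_mid (a point): Centre, half-way up, of a full parts bin: open box of thin card, 80 mm long (its x), 64 wide (y), 55 high (z, up), walls 4, heaped with wooden dowels to 15 mm below the rim, 0.3 kg. Crushed if squeezed with over 40 N. Starts in the supply lane, x along the lane, fourth from the low front end; may be absent.
- empty1_mid (a point): Centre, half-way up, of an empty parts bin: the same open card box, 80 mm long (its x), 64 wide (y), 55 high (z, up), walls 4 mm, with nothing in it, 0.08 kg. Crushed if squeezed with over 40 N. Stands on the bench at the start, or is absent.
- empty2_mid (a point): Centre, half-way up, of an empty parts bin: the same open card box, 80 mm long (its x), 64 wide (y), 55 high (z, up), walls 4 mm, with nothing in it, 0.08 kg. Crushed if squeezed with over 40 N. Stands on the bench at the start, or is absent.
- empty3_mid (a point): Centre, half-way up, of an empty parts bin: the same open card box, 80 mm long (its x), 64 wide (y), 55 high (z, up), walls 4 mm, with nothing in it, 0.08 kg. Crushed if squeezed with over 40 N. Stands on the bench at the start, or is absent.
- empty4_mid (a point): Centre, half-way up, of an empty parts bin: the same open card box, 80 mm long (its x), 64 wide (y), 55 high (z, up), walls 4 mm, with nothing in it, 0.08 kg. Crushed if squeezed with over 40 N. Stands on the bench at the start, or is absent.
- supply_lane: Right-hand lane of the rack, as the robot sees it: free-turning rollers sloping 8 degrees down towards the robot. Origin: middle of the low front end, on the roller tops, at the stop's inner face; x up the lane (400 mm), y across, z square to the rollers. Stop 24 mm high; side guides 78 mm apart, 12 mm above the rollers. When the front bin is lifted out, the rest roll down to the stop within 2 s.
- return_lane: Left-hand lane of the rack, for empty bins: the same rollers and guides (78 mm apart, 12 mm high) sloping 8 degrees down away from the robot. Origin: middle of the high front end, on the roller tops; x down the lane (400 mm to the end stop, room for five bins), y across, z square to the rollers. No stop in front. A bin set down at the front end rolls away to the far end by itself within 3 s.
- tray_floor (a point): Centre of the inner floor of the kit tray, a fixed shallow plywood tray, inside 200 mm (x) by 210 mm (y), walls 8 mm; the floor lies 8 mm and the rim 20 mm above the bench. Room for four bins, two by two.
- glue: White glue bottle, 60 mm across, 170 mm high; a bystander, leave it where it is. Origin: centre of its underside.
- tin: Round tin, 70 mm across, 75 mm high; a bystander, leave it where it is. Origin: centre of its underside.
- block: Cork sanding block, 120 x 60 x 30 mm; a bystander, leave it where it is. Origin: centre of its underside.

How it is judged:
By the outcome, as a careful person would: the job done as asked, in the order asked, and still so for the second after the job is handed in, with the robot touching nothing.
Of full4, empty1, empty2, empty3, empty4 only 3 to 5 are there at a start; the rules pass over those that are not, and their reading is None.
At some moment in a run one of empty1, empty2, empty3, empty4 may be knocked a few centimetres aside while the robot is not near it.
Once in a run the grip may slacken for a moment while it holds something.
It also fails if it takes over 210 s, if anything falls off the work surface, if the arm or the gripper's body presses on something with over 40 N, if the wrist force passes 120 N, or if a joint passes its speed limit or range.

ROBOT

A 6-joint arm with a two-finger parallel gripper is mounted at the origin on the work surface. World frame = base frame: x ahead of the robot, y to its left, z up, the work surface at z = 0. Lengths are in m, angles in rad, forces in N, time in s.
With the tool pointing down it reaches from about 0.3 to 0.85 m from the base axis. Payload 4.2 kg.
Tool frame: the origin (TCP) lies on the centre line of the jaws, within the pads' length; the fingertips stand 14 mm ahead of it and the grasp point (between the pads) lies 5 mm behind it; z points along the fingers, y is the line along which they close (so a half turn about z gives the same grasp; the last joint's range is limited). The gripper opens to 91 mm and grips with 3 to 60 N. Pads are 32 mm wide; open, the fingers measure 118 mm over their backs; the gripper's body (76 mm by 178 mm) begins 60 mm behind the grasp point.
Start: joints at [-1.35, 0.32, 1.565, -0, 1.257, -0.02], TCP at [0.137, -0.558, 0.228] pointing down, gripper open.
Joint ranges: [-3.11, 3.11], [-0.84, 2.01], [0.21, 2.61], [-1.34, 4.49], [0.05, 2.63], [-2.56, 2.56]. Speed limits (rad/s): [2.57, 2.57, 3.14, 3.14, 3.14, 3.14].

INTERFACE

Orientations are given as a rotation vector (axis times angle).
In Python, from station import bot gives the robot as it stands.
- The arm moves only by the shell command python3 -m creep 'ROWS' [FORCE]. ROWS is JSON, a list of rows, each an object with "travel": the shift along the tool's x, y, z in m, a list of three; "dr": the turn, a rotation vector about the tool's x, y, z in degrees, a list of three; "hand": the opening, from 0 (shut) to 1 (fully open). A call has 1 to 12 rows; each row shifts and turns the commanded pose from where the row before left it, along the tool's axes as they then stand; what a row does not reach is not made up. A row lasts 1/12 s, in which the tool goes at most 41.7 mm and 7.16 degrees, less where a joint would pass 70% of its speed; a pose out of reach is approached as far as the arm can. A call with a gripper value outside its range is refused whole. The fingers move at their own pace and stop on an object; FORCE is the grip in N (left out, the last holds). Time passes only in rows, so rows that do not move let the fingers close. It gives the time, the measured TCP pose, the force, the opening and the grip force at its end, in the units of the state.
- bot.get_obs(): the state, without advancing time (a new reading comes with each control period).
- bot.snapshot(name): name is "scene" or "top" or "wrist"; returns a dict with "img" (384x512x3 uint8, blue, green, red), "range_z" (384x512 float32, m along the optical axis (not along the pixel's ray), 0 where there is no reading), "fx", "fy", "cx", "cy" (pixels), "rvec" (rotation vector, rad) and "tvec" (3), from world to camera coordinates, as OpenCV has them. Camera axes: x right, y down, z forward; pixel columns grow to the right and rows downward; lengths in m; the calibration is good to about 2 mm. A picture is of the moment at which its call begins.
- bot.sign_off(): hands the job in; it is judged then, once.
The state is a dict: "clock": time; "joint_pos": joint angles; "joint_velocities": joint speeds; "effort": joint torques, N m; "tcp_pos": TCP position; "orientation": TCP orientation; "ft_force": force on the tool from outside, world axes, zero at the start; "torque": the same for the moment, N m; "opening": finger opening in m; "grasp_force": force on a finger pad.
Only numpy, scipy, OpenCV 4.12 (cv2) and the standard library are available. Lean on these libraries where they do the work, as an engineer would, in place of code of your own. Each camera call takes 0.05 s, during which the arm holds its last target. There are 200 camera calls.

## Working session

There is one attempt and no reset: what is moved stays moved. The work goes in short steps, Python scripts to look and compute and a shell command to move; the robot and the scene stay as the last step left them, time stands still between calls to the robot, and variables do not carry over. Pictures are saved under pics/ and viewed, at most 14 in all, crops included, and the job is handed in when it is done.

```bash
ls; mkdir -p pics; cat > h.py <<'E'
import numpy as np, cv2
from station import bot
def snap(n):
    s=bot.snapshot(n); R=cv2.Rodrigues(np.array(s["rvec"],float))[0]; t=np.array(s["tvec"],float).reshape(3)
    z=s["range_z"]; v,u=np.mgrid[0:z.shape[0],0:z.shape[1]]
    c=np.stack([(u-s["cx"])/s["fx"]*z,(v-s["cy"])/s["fy"]*z,z],-1)
    P=(c-t)@R; P[z==0]=np.nan
    return s["img"],P
E
python3 - <<'E'
from h import *
o=bot.get_obs(); print({k:np.round(v,3).tolist() for k,v in o.items()})
a,P=snap("top"); b,Q=snap("scene")
np.savez("/tmp/top.npz",P=P,a=a)
cv2.imwrite("pics/top0.png",a); cv2.imwrite("pics/scene0.png",b)
E
```

```text
pics
{'clock': 0.0, 'joint_pos': [-1.35, 0.32, 1.566, -0.0, 1.257, -0.02], 'joint_velocities': [-0.001, -0.001, -0.001, 0.001, 0.0, -0.002], 'effort': [-0.001, -41.246, -23.197, 0.073, 0.046, -0.0], 'tcp_pos': [0.137, -0.558, 0.227], 'orientation': [-3.117, -0.377, 0.0], 'ft_force': [-0.065, 0.373, -0.151], 'torque': [-0.017, 0.024, 0.05], 'grasp_force': 0.0, 'opening': 0.091}
```

View pics/top0.png

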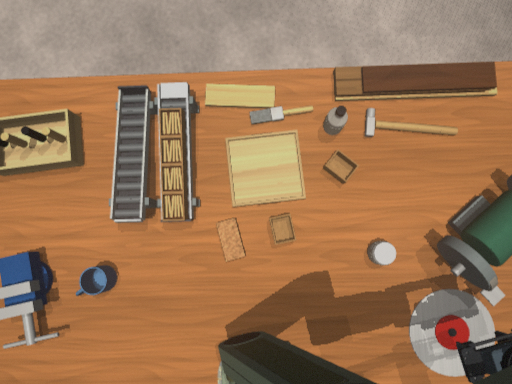

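View pics/scene0.png

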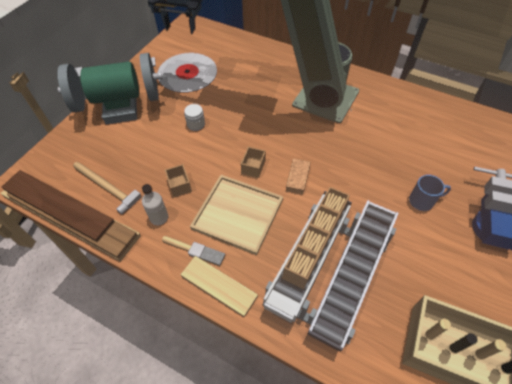

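The top view shows four full bins in the supply lane (col 173, rows 122, 151, 179 and 206). Two empties stand at (340,166) and (282,229), the tray is at (266,168), and the return lane is at col 131. The scene view shows no other empties. Next I'll measure the poses.

```bash
cat >> h.py <<'E'
def rect(P,box,zlo,zhi):
    m=(P[...,0]>box[0])&(P[...,0]<box[1])&(P[...,1]>box[2])&(P[...,1]<box[3])&(P[...,2]>zlo)&(P[...,2]<zhi)
    pts=P[m]; (c,s,ang)=cv2.minAreaRect((pts[:,:2]*1000).astype(np.float32))
    return len(pts),np.round(c,1),np.round(s,1),round(ang,1),round(float(np.median(pts[:,2])),4)
def around(P,u,v,r=20):
    c=P[v,u]; return [c[0]-r,c[0]+r,c[1]-r,c[1]+r]
E
python3 - <<'E'
from h import *
a,P=snap("top")
for n,u,v in [("e1",340,166),("e2",282,229)]:
    print(n,P[v,u].round(3), rect(P,around(P,u,v,.065),.04,.07))
for n,u,v in [("tray c",266,168),("glue",336,120),("tin",382,252),("block",231,240),("base",230,350)]: print(n,P[v,u].round(3))
print("tray rim",rect(P,around(P,266,168,.15),.015,.026), "floor",rect(P,around(P,266,168,.095),.004,.012))
print("supply col"); 
for v in range(80,226,4): print(v,[P[v,u].round(3).tolist() for u in (131,173)])
for v in (130,200): print(v,[P[v,u].round(3).tolist() for u in range(108,202,3)])
E
```

```text
e1 [ 0.624 -0.276  0.001] (178, array([ 619.6, -272. ]), array([79.5, 66.4]), 49.6, 0.0527)
e2 [ 0.434 -0.089  0.003] (141, array([434.4, -88.5]), array([79.8, 63.9]), 10.8, 0.0542)
tray c [ 0.625 -0.045  0.003]
glue [ 0.738 -0.25   0.122]
tin [ 0.359 -0.371  0.071]
block [0.404 0.066 0.03 ]
base [0.137 0.056 0.241]
tray rim (779, array([645.7, -40.3]), array([261.3, 226.2]), 4.8, 0.0193) floor (3069, array([624.9, -45.1]), array([190. , 189.8]), 0.0, 0.0077)
supply col
80 [[0.928, 0.385, -0.0], [0.923, 0.247, 0.001]]
84 [[0.914, 0.384, 0.001], [0.868, 0.223, 0.11]]
88 [[0.872, 0.359, 0.078], [0.857, 0.224, 0.107]]
92 [[0.868, 0.366, 0.056], [0.845, 0.224, 0.105]]
96 [[0.85, 0.362, 0.07], [0.832, 0.224, 0.107]]
100 [[0.839, 0.364, 0.063], [0.828, 0.229, 0.083]]
104 [[0.832, 0.369, 0.046], [0.81, 0.225, 0.101]]
108 [[0.811, 0.361, 0.072], [0.782, 0.215, 0.15]]
112 [[0.8, 0.362, 0.067], [0.772, 0.216, 0.144]]
116 [[0.791, 0.366, 0.055], [0.761, 0.217, 0.14]]
120 [[0.771, 0.358, 0.079], [0.749, 0.217, 0.14]]
124 [[0.76, 0.359, 0.076], [0.74, 0.219, 0.132]]
128 [[0.752, 0.364, 0.059], [0
[... 2006 characters left out ...]
26, 0.399, 0.125], [0.526, 0.393, 0.117], [0.527, 0.386, 0.112], [0.526, 0.377, 0.112], [0.526, 0.368, 0.113], [0.526, 0.361, 0.108], [0.525, 0.35, 0.116], [0.525, 0.342, 0.113], [0.526, 0.335, 0.108], [0.525, 0.324, 0.116], [0.523, 0.312, 0.127], [0.525, 0.31, 0.104], [0.524, 0.298, 0.113], [0.526, 0.296, 0.091], [0.529, 0.295, 0.061], [0.532, 0.296, 0.021], [0.528, 0.277, 0.06], [0.523, 0.255, 0.114], [0.523, 0.247, 0.11], [0.523, 0.24, 0.105], [0.524, 0.233, 0.098], [0.523, 0.223, 0.104], [0.522, 0.214, 0.104], [0.522, 0.205, 0.104], [0.521, 0.194, 0.118], [0.524, 0.193, 0.079], [0.525, 0.185, 0.073], [0.526, 0.18, 0.052], [0.525, 0.169, 0.058], [0.529, 0.167, 0.016], [0.53, 0.16, 0.001]]
```

```bash
cat >> h.py <<'E'
from scipy.spatial.transform import Rotation as Ro
def go(p,yaw,pitch=0):
    """shift in current tool axes (mm), then turn (deg) to reach tool x at yaw (deg), tool down; pitch: lean of tool about tool y"""
    o=bot.get_obs(); R=Ro.from_rotvec(o["orientation"])
    T=Ro.from_euler("z",yaw,degrees=True)*Ro.from_euler("x",180,degrees=True)*Ro.from_euler("y",pitch,degrees=True)
    d=np.array(p)-o["tcp_pos"]
    print("pos",np.round(o["tcp_pos"],4),"t",round(o["clock"],2),"open",round(o["opening"],4),"grip",round(o["grasp_force"],1),"F",np.round(o["ft_force"],1))
    print(" now-axes shift mm",np.round(R.inv().apply(d)*1000,1)," turn deg",np.round((R.inv()*T).as_rotvec(degrees=True),2)," after-turn-axes shift",np.round(T.inv().apply(d)*1000,1))
E
python3 - <<'E'
from h import *
d=np.load("/tmp/top.npz");P=d["P"];X,Y,Z=P[...,0],P[...,1],P[...,2]
# lane surface fits: bins' rim/top points plane, lane side lines
m=(X>.5)&(X<.77)&(Y>.17)&(Y<.28)&(Z>.085+.14*(X-.5))
p=P[m]; 
xs=np.linspace(.5,.77,10); 
E=[]
for a,b in zip(xs[:-1],xs[1:]):
    q=p[(p[:,0]>=a)&(p[:,0]<b)]; E.append([(a+b)/2,q[:,1].min(),q[:,1].max(),np.percentile(q[:,2],97)])
E=np.array(E);print(E.round(4)); print("supply centre line",np.polyfit(E[:,0],(E[:,1]+E[:,2])/2,1),"top",np.polyfit(E[:,0],E[:,3],1))
m=(X>.47)&(X<.87)&(Y>.29)&(Y<.42)&(Z>.03)
p=P[m];E=[]
xs=np.linspace(.47,.87,12)
for a,b in zip(xs[:-1],xs[1:]):
    q=p[(p[:,0]>=a)&(p[:,0]<b)]; zt=np.percentile(q[:,2],97); g=q[q[:,2]>zt-.012]; E.append([(a+b)/2,g[:,1].min(),g[:,1].max(),zt,np.percentile(q[abs(q[:,1]-.354)<.03][:,2],92)])
E=np.array(E);print(E.round(4)); print("return centre",np.polyfit(E[:,0],(E[:,1]+E[:,2])/2,1),"roll",np.polyfit(E[:,0],E[:,4],1))
# tray
m=(X>.5)&(X<.75)&(Y>-.18)&(Y<.085)&(Z>.014)&(Z<.03)&~((Y<-.13)&(X>.73))
n,l,s,c=cv2.connectedComponentsWithStats(m.astype(np.uint8),connectivity=8)
k=1+s[1:,4].argmax(); print("tray",s[k],[np.round(v,1) for v in cv2.minAreaRect((P[l==k][:,:2]*1000).astype(np.float32))])
for u,v in [(340,166),(282,229)]:
    b=around(P,u,v,.065); m=(X>b[0])&(X<b[1])&(Y>b[2])&(Y<b[3])&(Z>.04)&(Z<.07)
    r=cv2.minAreaRect((P[m][:,:2]*1000).astype(np.float32)); B=cv2.boxPoints(r); e=[B[1]-B[0],B[2]-B[1]]; L=max(e,key=np.linalg.norm); print("empty",np.round(r[0],1),"long yaw",np.degrees(np.arctan2(L[1],L[0])).round(1))
E
```

```text
[[0.515  0.191  0.2557 0.1172]
 [0.545  0.1909 0.255  0.124 ]
 [0.575  0.191  0.2561 0.1269]
 [0.605  0.1912 0.2557 0.1311]
 [0.635  0.1895 0.2556 0.1355]
 [0.665  0.1909 0.2558 0.1389]
 [0.695  0.1906 0.2556 0.1449]
 [0.725  0.1906 0.2556 0.1468]
 [0.755  0.1905 0.2561 0.1515]]
supply centre line [-0.00033667  0.22341379] top [0.13862833 0.04718529]
[[0.4882 0.3079 0.3996 0.1305 0.119 ]
 [0.5245 0.2953 0.4081 0.126  0.1126]
 [0.5609 0.3071 0.3995 0.1218 0.1071]
 [0.5973 0.308  0.3996 0.1164 0.1026]
 [0.6336 0.3078 0.3984 0.1117 0.0975]
 [0.67   0.3071 0.3992 0.1073 0.0941]
 [0.7064 0.3077 0.3996 0.1008 0.0898]
 [0.7427 0.3068 0.3987 0.0967 0.0851]
 [0.7791 0.3082 0.3993 0.0909 0.0806]
 [0.8155 0.307  0.3985 0.0857 0.0745]
 [0.8518 0.3076 0.3991 0.081  0.0702]]
return centre [0.00043613 0.35289475] roll [-0.12959241  0.18075617]
tray [226 130  80  76 746] [array([625.5, -41.7]), array([221.1, 226.3]), np.float64(5.1)]
empty [ 619.6 -272.1] long yaw 50.1
empty [434.4 -88.5] long yaw 10.9
```

```bash
python3 - <<'E'
from h import *
go([.45,.225,.30],-1)
E
```

```text
pos [ 0.137  -0.5581  0.2273] t 0.15 open 0.0912 grip 0.0 F [-0.2  0.  -0.3]
 now-axes shift mm [ 490.7 -685.9  -71.8]  turn deg [-8.00e-02  1.00e-02  1.48e+01]  after-turn-axes shift [ 299.2 -788.4  -72.7]
```

```bash
R='x'; python3 -m creep '[{"travel":[0,0,-0.02],"dr":[0,0,5],"hand":1},{"travel":[0,0,-0.02],"dr":[0,0,5],"hand":1},{"travel":[0,0,-0.02],"dr":[0,0,5],"hand":1},{"travel":[0.014,-0.036,0],"dr":[0,0,0],"hand":1},{"travel":[0.014,-0.036,0],"dr":[0,0,0],"hand":1},{"travel":[0.014,-0.036,0],"dr":[0,0,0],"hand":1},{"travel":[0.014,-0.036,0],"dr":[0,0,0],"hand":1},{"travel":[0.014,-0.036,0],"dr":[0,0,0],"hand":1},{"travel":[0.014,-0.036,0],"dr":[0,0,0],"hand":1},{"travel":[0.014,-0.036,0],"dr":[0,0,0],"hand":1},{"travel":[0.014,-0.036,0],"dr":[0,0,0],"hand":1},{"travel":[0.014,-0.036,0],"dr":[0,0,0],"hand":1}]' 25
python3 -m creep '[{"travel":[0.014,-0.036,0],"dr":[0,0,0],"hand":1},{"travel":[0.014,-0.036,0],"dr":[0,0,0],"hand":1},{"travel":[0.014,-0.036,0],"dr":[0,0,0],"hand":1},{"travel":[0.014,-0.036,0],"dr":[0,0,0],"hand":1},{"travel":[0.014,-0.036,0],"dr":[0,0,0],"hand":1},{"travel":[0.014,-0.036,0],"dr":[0,0,0],"hand":1},{"travel":[0.014,-0.036,0],"dr":[0,0,0],"hand":1},{"travel":[0.014,-0.036,0],"dr":[0,0,0],"hand":1},{"travel":[0.014,-0.036,0],"dr":[0,0,0],"hand":1},{"travel":[0.014,-0.036,0],"dr":[0,0,0],"hand":1},{"travel":[0.014,-0.036,0],"dr":[0,0,0],"hand":1},{"travel":[0.014,-0.036,0],"dr":[0,0,0],"hand":1}]'
python3 - <<'E'
from h import *
go([.45,.225,.30],0)
a,P=snap("wrist"); np.savez("/tmp/w.npz",P=P); cv2.imwrite("pics/w1.png",a)
print(np.isnan(P[...,0]).mean(), P[::60,::80].round(3).tolist())
E
```

```text
clock: 1.15
tcp_pos: [0.2699, -0.2353, 0.2879]
orientation: [3.141, -0.034, 0.0]
ft_force: [1.3, -0.6, -0.8]
opening: 0.0913
grasp_force: 0.0
clock: 2.15
tcp_pos: [0.447, 0.1933, 0.2877]
orientation: [3.141, -0.032, -0.0]
ft_force: [0.3, -1.7, -0.3]
opening: 0.0912
grasp_force: 0.0
pos [0.447  0.1933 0.2877] t 2.15 open 0.0912 grip 0.0 F [ 0.3 -1.7 -0.3]
 now-axes shift mm [  2.4 -31.8 -12.3]  turn deg [ 0.03  0.02 -1.16]  after-turn-axes shift [  3.  -31.7 -12.3]
0.003962198893229167 [[[0.678, 0.535, 0.009], [0.647, 0.38, 0.094], [0.677, 0.32, -0.002], [0.637, 0.203, 0.115], [0.672, 0.096, -0.001], [0.667, -0.012, 0.008], [0.665, -0.122, 0.008]], [[0.605, 0.564, -0.0], [0.587, 0.392, 0.095], [0.601, 0.329, -0.002], [0.582, 0.206, 0.104], [0.596, 0.092, -0.002], [0.592, -0.023, 0.007], [0.59, -0.138, 0.008]], [[0.52, 0.589, -0.001], [0.52, 0.391, 0.118], [0.518, 0.302, 0.11], [0.516, 0.208, 0.104], [0.51, 0.088, -0.001], [0.507, -0.037, 0.0], [0.504, -0.164, -0.001]], [[0.424, 0.616, 0.0], [0.421, 0.482, 0.001], [0.418, 0.35, -0.0], [0.415, 0.216, -0.001], [0.42, 0.09, 0.03], [0.41, -0.051, -0.0], [0.407, -0.183, 0.001]], [[0.324, 0.626, 0.021], [0.486, 0.253, 0.358], [0.464, 0.241, 0.315], [0.305, 0.22, -0.001], [0.301, 0.077, -0.001], [0.484, 0.142, 0.358], [0.483, 0.113, 0.356]], [[0.484, 0.256, 0.386], [0.475, 0.245, 0.374], [0.439, 0.24, 0.329], [0.178, 0.225, -0.001], [0.173, 0.071, -0.002], [0.467, 0.144, 0.367], [0.472, 0.125, 0.374]], [[0.474, 0.252, 0.394], [0.473, 0.234, 0.393], [0.472, 0.215, 0.393], [0.471, 0.196, 0.393], [0.472, 0.177, 0.393], [0.472, 0.159, 0.394], [0.471, 0.14, 0.394]]]
```

```bash
python3 - <<'E'
from h import *
P=np.load("/tmp/w.npz")["P"];X,Y,Z=P[...,0],P[...,1],P[...,2]
m=(abs(Y-.2233)<.025)&(X>.43)&(X<.66)&(Z<.2)
for a in np.arange(.44,.65,.005):
    q=Z[m&(X>=a)&(X<a+.005)]; q.size and print(round(a+.0025,4),len(q),np.round(np.percentile(q,[5,50,95]),4))
for a in np.arange(.49,.63,.02):
    k=(X>=a)&(X<a+.02)&(Y>.17)&(Y<.28)&(Z>.10+.14*(a-.5)); q=P[k]; print("side",round(a,3),q[:,1].min().round(4),q[:,1].max().round(4))
m=(abs(Y-.3533)<.03)&(X>.43)&(X<.66)&(Z<.2)
for a in np.arange(.44,.6,.01):
    q=Z[m&(X>=a)&(X<a+.01)]; q.size and print("ret",round(a+.005,4),np.round(np.percentile(q,[5,50,95]),4))
k=(X>.49)&(X<.56)&(Y>.28)&(Y<.42)&(Z>.11); print(np.histogram(Y[k],bins=28,range=(.28,.42)), )
E
```

```text
0.4425 72 [-0.0023 -0.0006  0.0009]
0.4625 8 [0.1084 0.1087 0.1097]
0.4675 213 [0.1006 0.1085 0.1102]
0.4725 195 [0.0886 0.0906 0.1002]
0.4775 135 [0.0896 0.0962 0.1   ]
0.4825 155 [0.0908 0.0973 0.1007]
0.4875 155 [0.0914 0.0985 0.1015]
0.4925 158 [0.0922 0.0994 0.102 ]
0.4975 163 [0.0933 0.1005 0.1029]
0.5025 171 [0.0938 0.1013 0.1038]
0.5075 165 [0.0954 0.1019 0.1044]
0.5125 179 [0.0987 0.1031 0.1054]
0.5175 179 [0.0966 0.1038 0.1066]
0.5225 183 [0.0967 0.1046 0.1074]
0.5275 186 [0.0976 0.1053 0.1083]
0.5325 189 [0.0978 0.106  0.1096]
0.5375 175 [0.0981 0.0999 0.1086]
0.5425 245 [0.099  0.1196 0.1208]
0.5475 175 [0.1084 0.1198 0.1215]
0.5525 194 [0.0997 0.1012 0.1072]
0.5575 214 [0.1009 0.1073 0.111 ]
0.5625 211 [0.1019 0.1088 0.112 ]
0.5675 218 [0.1024 0.1099 0.1127]
0.5725 223 [0.1035 0.1106 0.1134]
0.5775 225 [0.1046 0.1116 0.1141]
0.5825 233 [0.105  0.1125 0.115 ]
0.5875 236 [0.1074 0.1135 0.1162]
0.5925 243 [0.1094 0.1141 0.1168]
0.5975 250 [0.1081 0.1148 0.1178]
0.6025 257 [0.1075 0.1158 0.1189]
0.6075 253 [0.1088 0.1166 0.1197]
0.6125 250 [0.1088 0.1173 0.1205]
0.6175 249 [
[... 608 characters left out ...]
903 0.092  0.1042]
ret 0.525 [0.106  0.1096 0.1116]
ret 0.535 [-0.0003  0.1096  0.1118]
ret 0.545 [-0.0009  0.0874  0.1053]
ret 0.555 [-0.0006  0.0863  0.0992]
ret 0.565 [-0.0008  0.104   0.1061]
ret 0.575 [-0.0008  0.104   0.1061]
ret 0.585 [-0.0009  0.0815  0.0991]
ret 0.595 [-0.0002  0.0809  0.0948]
(array([  0,   0,  10,  52,  48, 400, 227,  17,  78,  81,  69,  76,  71,
        74,  76,  68,  78,  75,  75,  80,  70,  77, 641, 166,   0,  26,
         1,   0]), array([0.28 , 0.285, 0.29 , 0.295, 0.3  , 0.305, 0.31 , 0.315, 0.32 ,
       0.325, 0.33 , 0.335, 0.34 , 0.345, 0.35 , 0.355, 0.36 , 0.365,
       0.37 , 0.375, 0.38 , 0.385, 0.39 , 0.395, 0.4  , 0.405, 0.41 ,
       0.415, 0.42 ]))
```

View pics/w1.png

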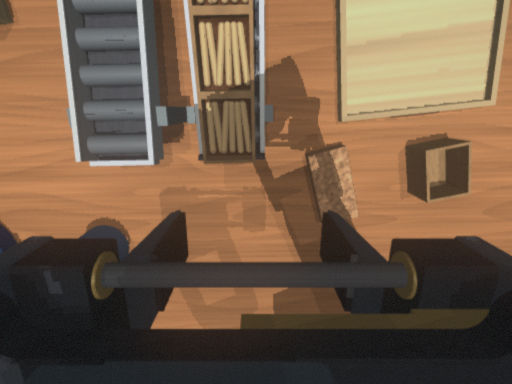

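The wrist view shows the front supply bin at (230,130), the return lane at (110,100), the tray at the upper right and the empty at (440,165). I'll check the rack brackets, then compute the approach.

```bash
cat >> h.py <<'E'
c8,s8=np.cos(np.radians(8)),np.sin(np.radians(8)); N=np.array([-s8,0,c8])
GR=np.array([.5137,.2231,.0600])+.033*N
def slot(i,j,z): 
    a=np.radians(5.1); l=np.array([.046*i,.049*j]); 
    return [.6255+np.cos(a)*l[0]-np.sin(a)*l[1], -.0417+np.sin(a)*l[0]+np.cos(a)*l[1], z]
E
python3 - <<'E'
from h import *
P=np.load("/tmp/w.npz")["P"]
for u in (160,175,185,192,262,266,270): print(u,P[113,u].round(3),P[104,u].round(3))
print(GR); go(GR+.1*N,0,8)
E
```

```text
160 [0.526 0.301 0.11 ] [ 0.539  0.336 -0.001]
175 [0.525 0.294 0.072] [0.538 0.312 0.001]
185 [0.525 0.294 0.017] [ 0.538  0.297 -0.001]
192 [0.525 0.274 0.059] [ 0.538  0.286 -0.001]
262 [0.523 0.181 0.074] [0.534 0.181 0.076]
266 [0.523 0.175 0.06 ] [ 0.535  0.172 -0.   ]
270 [0.523 0.17  0.06 ] [0.535 0.166 0.   ]
[0.50910729 0.2231     0.09267885]
pos [0.4501 0.1992 0.2871] t 2.2 open 0.0911 grip 0.0 F [4.5 6.2 0.4]
 now-axes shift mm [ 44.5 -24.1  95.6]  turn deg [-0.27  7.89 -1.02]  after-turn-axes shift [ 31.4 -23.9 100.7]
```

```bash
python3 -m creep '[{"travel":[0,0,0],"dr":[0,4,-0.5],"hand":1},{"travel":[0,0,0],"dr":[0,4,-0.5],"hand":1},{"travel":[0.010,-0.008,0.033],"dr":[0,0,0],"hand":1},{"travel":[0.010,-0.008,0.033],"dr":[0,0,0],"hand":1},{"travel":[0.011,-0.008,0.034],"dr":[0,0,0],"hand":1},{"travel":[0,0,0],"dr":[0,0,0],"hand":0.9},{"travel":[0,0,0],"dr":[0,0,0],"hand":0.9},{"travel":[0,0,0],"dr":[0,0,0],"hand":0.9}]'
python3 - <<'E'
from h import *
go(GR,0,8)
E
```

```text
clock: 2.87
tcp_pos: [0.4918, 0.2148, 0.1942]
orientation: [3.133, -0.006, 0.22]
ft_force: [0.4, 0.3, 0.4]
opening: 0.0823
grasp_force: 0.0
pos [0.4918 0.2148 0.1942] t 2.87 open 0.0823 grip 0.0 F [0.4 0.3 0.4]
 now-axes shift mm [  3.   -8.5 102.9]  turn deg [ 0.09 -0.04 -0.2 ]  after-turn-axes shift [  3.1  -8.3 102.9]
```

```bash
python3 -m creep '[{"travel":[0.003,-0.0083,0.02],"dr":[0,0,0],"hand":0.9},{"travel":[0,0,0.02],"dr":[0,0,0],"hand":0.9},{"travel":[0,0,0.02],"dr":[0,0,0],"hand":0.9},{"travel":[0,0,0.02],"dr":[0,0,0],"hand":0.9},{"travel":[0,0,0],"dr":[0,0,0],"hand":0.9},{"travel":[0,0,0],"dr":[0,0,0],"hand":0.9}]'
python3 - <<'E'
from h import *
go(GR,0,8)
E
```

```text
clock: 3.37
tcp_pos: [0.506, 0.223, 0.1158]
orientation: [3.133, -0.006, 0.221]
ft_force: [0.1, 0.7, 0.5]
opening: 0.082
grasp_force: 0.0
pos [0.506  0.223  0.1158] t 3.37 open 0.082 grip 0.0 F [0.1 0.7 0.5]
 now-axes shift mm [-0.1 -0.1 23.3]  turn deg [ 0.08 -0.07 -0.21]  after-turn-axes shift [-0.1 -0.1 23.3]
```

```bash
python3 -m creep '[{"travel":[0,0,0.012],"dr":[0,0,0],"hand":0.9},{"travel":[0,0,0.011],"dr":[0,0,0],"hand":0.9},{"travel":[0,0,0],"dr":[0,0,0],"hand":0.9},{"travel":[0,0,0],"dr":[0,0,0],"hand":0.6},{"travel":[0,0,0],"dr":[0,0,0],"hand":0.6},{"travel":[0,0,0],"dr":[0,0,0],"hand":0.6},{"travel":[0,0,0],"dr":[0,0,0],"hand":0.6},{"travel":[0,0,0],"dr":[0,0,0],"hand":0.6},{"travel":[0,0,0],"dr":[0,0,0],"hand":0.6}]' 22
python3 - <<'E'
from h import *
go(GR,0,8)
E
```

```text
clock: 4.12
tcp_pos: [0.5097, 0.2233, 0.0931]
orientation: [3.133, -0.005, 0.223]
ft_force: [-1.0, -1.0, 6.6]
opening: 0.064
grasp_force: 22.0
pos [0.5097 0.2233 0.0931] t 4.12 open 0.064 grip 22.0 F [-1.  -1.   6.6]
 now-axes shift mm [-0.6  0.2  0.4]  turn deg [ 0.06 -0.14 -0.18]  after-turn-axes shift [-0.6  0.2  0.4]
```

```bash
python3 -m creep '[{"travel":[0,0,-0.01],"dr":[0,0,0],"hand":0.6},{"travel":[0,0,-0.02],"dr":[0,0,0],"hand":0.6},{"travel":[0,0,-0.02],"dr":[0,0,0],"hand":0.6},{"travel":[0,0,-0.02],"dr":[0,0,0],"hand":0.6},{"travel":[0,0,-0.02],"dr":[0,0,0],"hand":0.6},{"travel":[0,0,-0.02],"dr":[0,0,0],"hand":0.6},{"travel":[0,0,-0.01],"dr":[0,-4,0],"hand":0.6},{"travel":[0,0,0],"dr":[0,-4,0],"hand":0.6},{"travel":[0,0,0],"dr":[0,0,0],"hand":0.6},{"travel":[0,0,0],"dr":[0,0,0],"hand":0.6}]'
python3 - <<'E'
from h import *
go(slot(1,-1,.15),5.1,0)
E
```

```text
clock: 4.95
tcp_pos: [0.4921, 0.223, 0.2098]
orientation: [3.14, -0.007, -0.001]
ft_force: [-0.4, 0.0, -3.5]
opening: 0.0639
grasp_force: 22.0
pos [0.4921 0.223  0.2098] t 4.95 open 0.0639 grip 22.0 F [-0.4  0.  -3.5]
 now-axes shift mm [185.  308.4  60.3]  turn deg [ 0.11  0.05 -5.36]  after-turn-axes shift [155.4 324.5  59.8]
```

```bash
python3 -m creep '[{"travel":[0,0,0],"dr":[0,0,-5.4],"hand":0.6},{"travel":[0.008,0.016,0],"dr":[0,0,0],"hand":0.6},{"travel":[0.016,0.034,0.006],"dr":[0,0,0],"hand":0.6},{"travel":[0.016,0.034,0.006],"dr":[0,0,0],"hand":0.6},{"travel":[0.016,0.034,0.006],"dr":[0,0,0],"hand":0.6},{"travel":[0.016,0.034,0.006],"dr":[0,0,0],"hand":0.6},{"travel":[0.016,0.034,0.006],"dr":[0,0,0],"hand":0.6},{"travel":[0.016,0.034,0.006],"dr":[0,0,0],"hand":0.6},{"travel":[0.016,0.034,0.006],"dr":[0,0,0],"hand":0.6},{"travel":[0.016,0.034,0.006],"dr":[0,0,0],"hand":0.6},{"travel":[0.016,0.030,0.006],"dr":[0,0,0],"hand":0.6},{"travel":[0.004,0.005,0],"dr":[0,0,0],"hand":0.6}]'
python3 -m creep '[{"travel":[0,0,0],"dr":[0,0,0],"hand":0.6},{"travel":[0,0,0],"dr":[0,0,0],"hand":0.6},{"travel":[0,0,0],"dr":[0,0,0],"hand":0.6}]'
python3 - <<'E'
from h import *
go(slot(1,-1,.042),5.1,0)
a,P=snap("wrist"); cv2.imwrite("pics/w2.png",a)
X,Y,Z=P[...,0],P[...,1],P[...,2]
E
```

```text
clock: 5.95
tcp_pos: [0.6774, -0.0893, 0.1539]
orientation: [3.134, 0.136, -0.003]
ft_force: [0.6, 0.8, -2.8]
opening: 0.0638
grasp_force: 22.0
clock: 6.2
tcp_pos: [0.6757, -0.0828, 0.1566]
orientation: [3.138, 0.144, -0.002]
ft_force: [-0.4, 0.6, -3.2]
opening: 0.0636
grasp_force: 22.0
pos [ 0.6757 -0.0828  0.1566] t 6.2 open 0.0636 grip 22.0 F [-0.4  0.6 -3.2]
 now-axes shift mm [-1.000e-01  3.500e+00  1.146e+02]  turn deg [0.03 0.09 0.15]  after-turn-axes shift [ -0.3   3.6 114.6]
```

View pics/w2.png

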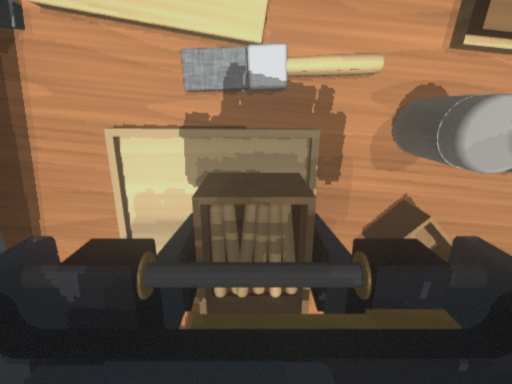

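The bin hangs square over the tray's far-right quarter, around (255,230). The tray's far rim is at row 132, and the bottle at (480,130) is clear. Lowering now.

```bash
python3 -m creep '[{"travel":[0,0.0035,0.02],"dr":[0,0,0],"hand":0.6},{"travel":[0,0,0.025],"dr":[0,0,0],"hand":0.6},{"travel":[0,0,0.025],"dr":[0,0,0],"hand":0.6},{"travel":[0,0,0.02],"dr":[0,0,0],"hand":0.6},{"travel":[0,0,0.01],"dr":[0,0,0],"hand":0.6},{"travel":[0,0,0.008],"dr":[0,0,0],"hand":0.6},{"travel":[0,0,0],"dr":[0,0,0],"hand":0.6},{"travel":[0,0,0],"dr":[0,0,0],"hand":0.6},{"travel":[0,0,0],"dr":[0,0,0],"hand":0.6}]'
python3 - <<'E'
from h import *
go(slot(1,-1,.042),5.1,0)
E
```

```text
clock: 7.0
tcp_pos: [0.6783, -0.0879, 0.0505]
orientation: [3.136, 0.143, 0.005]
ft_force: [0.1, -0.2, -3.2]
opening: 0.064
grasp_force: 22.0
pos [ 0.6783 -0.0879  0.0505] t 7.0 open 0.064 grip 22.0 F [ 0.1 -0.2 -3.2]
 now-axes shift mm [-2.5 -1.7  8.5]  turn deg [ 0.11 -0.17  0.11]  after-turn-axes shift [-2.5 -1.7  8.5]
```

```bash
python3 -m creep '[{"travel":[-0.001,0,0.003],"dr":[0,0,0],"hand":0.6},{"travel":[-0.001,0,0.003],"dr":[0,0,0],"hand":0.6},{"travel":[0,0,0.002],"dr":[0,0,0],"hand":0.6},{"travel":[0,0,0],"dr":[0,0,0],"hand":0.6},{"travel":[0,0,0],"dr":[0,0,0],"hand":0.6},{"travel":[0,0,0],"dr":[0,0,0],"hand":0.6}]'
python3 -m creep '[{"travel":[0,0,0],"dr":[0,0,0],"hand":0.82},{"travel":[0,0,0],"dr":[0,0,0],"hand":0.82},{"travel":[0,0,0],"dr":[0,0,0],"hand":0.82},{"travel":[0,0,0],"dr":[0,0,0],"hand":0.82},{"travel":[0,0,-0.02],"dr":[0,0,0],"hand":0.82},{"travel":[0,0,-0.03],"dr":[0,0,0],"hand":0.82},{"travel":[0,0,-0.03],"dr":[0,0,0],"hand":0.82},{"travel":[0,0,-0.03],"dr":[0,0,0],"hand":0.82},{"travel":[0,0,-0.03],"dr":[0,0,0],"hand":0.82},{"travel":[0,0,-0.02],"dr":[0,0,0],"hand":0.82}]'
python3 - <<'E'
from h import *
go(GR+.1*N,0,8)
E
```

```text
clock: 7.5
tcp_pos: [0.6752, -0.0883, 0.0411]
orientation: [3.137, 0.142, 0.0]
ft_force: [-0.8, 0.6, -0.8]
opening: 0.0638
grasp_force: 2.2
clock: 8.33
tcp_pos: [0.6762, -0.0881, 0.2046]
orientation: [3.136, 0.142, 0.007]
ft_force: [0.1, -0.1, -0.4]
opening: 0.0751
grasp_force: 0.0
pos [ 0.6762 -0.0881  0.2046] t 8.33 open 0.0751 grip 0.0 F [ 0.1 -0.1 -0.4]
 now-axes shift mm [-152.1 -326.3   11.4]  turn deg [-0.23  7.73  5.2 ]  after-turn-axes shift [-181.  -311.2  -12.4]
```

```bash
python3 -m creep '[{"travel":[0,0,-0.01],"dr":[0,4,2.6],"hand":0.9},{"travel":[0,0,-0.01],"dr":[0,4,2.6],"hand":0.9},{"travel":[-0.018,-0.031,-0.001],"dr":[0,0,0],"hand":0.9},{"travel":[-0.018,-0.031,-0.001],"dr":[0,0,0],"hand":0.9},{"travel":[-0.018,-0.031,-0.001],"dr":[0,0,0],"hand":0.9},{"travel":[-0.018,-0.031,-0.001],"dr":[0,0,0],"hand":0.9},{"travel":[-0.018,-0.031,-0.001],"dr":[0,0,0],"hand":0.9},{"travel":[-0.018,-0.031,-0.001],"dr":[0,0,0],"hand":0.9},{"travel":[-0.018,-0.031,-0.001],"dr":[0,0,0],"hand":0.9},{"travel":[-0.018,-0.031,-0.001],"dr":[0,0,0],"hand":0.9},{"travel":[-0.018,-0.031,-0.001],"dr":[0,0,0],"hand":0.9},{"travel":[-0.018,-0.031,-0.001],"dr":[0,0,0],"hand":0.9}]'
python3 -m creep '[{"travel":[0,0,0],"dr":[0,0,0],"hand":0.9},{"travel":[0,0,0],"dr":[0,0,0],"hand":0.9},{"travel":[0,0,0],"dr":[0,0,0],"hand":0.9},{"travel":[0,0,0],"dr":[0,0,0],"hand":0.9}]'
cat >> h.py <<'E'
def lane():
    a,P=snap("wrist"); X,Y,Z=P[...,0],P[...,1],P[...,2]
    m=(abs(Y-.2231)<.025)&(X>.45)&(X<.7)&(abs(Z-(.1145+.1405*(X-.506)))<.004)
    h,e=np.histogram(X[m],bins=np.arange(.45,.7,.005)); print("walls",[(round(a+.0025,4),int(n)) for a,n in zip(e,h) if n>25])
    m=(X>.48)&(X<.54)&(Y>.17)&(Y<.28)&(abs(Z-(.1145+.1405*(X-.506)))<.004); print("y",Y[m].min(),Y[m].max())
    return a
E
python3 - <<'E'
from h import *
go(GR,0,8)
cv2.imwrite("pics/w3.png",lane())
E
```

```text
clock: 9.33
tcp_pos: [0.4937, 0.2234, 0.2076]
orientation: [-3.128, 0.001, -0.22]
ft_force: [0.8, 0.4, -0.5]
opening: 0.0821
grasp_force: 0.0
clock: 9.67
tcp_pos: [0.4955, 0.2212, 0.2074]
orientation: [-3.129, 0.002, -0.219]
ft_force: [-0.7, -0.8, -1.4]
opening: 0.082
grasp_force: 0.0
pos [0.4955 0.2212 0.2074] t 9.67 open 0.082 grip 0.0 F [-0.7 -0.8 -1.4]
 now-axes shift mm [ -2.5  -1.4 115.5]  turn deg [-0.26 -0.02 -0.09]  after-turn-axes shift [ -2.5  -1.9 115.5]
walls [(np.float64(0.4675), 256), (np.float64(0.5425), 274), (np.float64(0.5475), 218), (np.float64(0.6175), 96), (np.float64(0.6225), 390), (np.float64(0.6275), 172)]
y 0.19089358977333798 0.25508283026609785
```

View pics/w3.png

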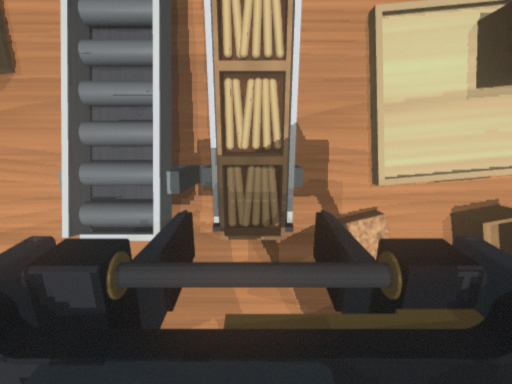

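The remaining bins have rolled down. The front one is at the stop (252,195), with its walls exactly where the first bin's were. Grasping it.

```bash
python3 -m creep '[{"travel":[-0.0025,-0.0015,0.02],"dr":[0,0,0],"hand":0.9},{"travel":[0,0,0.03],"dr":[0,0,0],"hand":0.9},{"travel":[0,0,0.03],"dr":[0,0,0],"hand":0.9},{"travel":[0,0,0.02],"dr":[0,0,0],"hand":0.9},{"travel":[0,0,0],"dr":[0,0,0],"hand":0.9},{"travel":[0,0,0],"dr":[0,0,0],"hand":0.9},{"travel":[0,0,0],"dr":[0,0,0],"hand":0.9}]'
python3 - <<'E'
from h import *
go(GR,0,8)
E
```

```text
clock: 10.3
tcp_pos: [0.5075, 0.2239, 0.1092]
orientation: [-3.128, 0.002, -0.222]
ft_force: [-0.2, -0.2, 0.8]
opening: 0.0822
grasp_force: 0.0
pos [0.5075 0.2239 0.1092] t 10.3 open 0.0822 grip 0.0 F [-0.2 -0.2  0.8]
 now-axes shift mm [-0.7  0.8 16.5]  turn deg [-0.33 -0.11 -0.1 ]  after-turn-axes shift [-0.7  0.8 16.6]
```

```bash
python3 -m creep '[{"travel":[0,0.0008,0.009],"dr":[0,0,0],"hand":0.9},{"travel":[0,0,0.0075],"dr":[0,0,0],"hand":0.9},{"travel":[0,0,0],"dr":[0,0,0],"hand":0.9},{"travel":[0,0,0],"dr":[0,0,0],"hand":0.6},{"travel":[0,0,0],"dr":[0,0,0],"hand":0.6},{"travel":[0,0,0],"dr":[0,0,0],"hand":0.6},{"travel":[0,0,0],"dr":[0,0,0],"hand":0.6},{"travel":[0,0,0],"dr":[0,0,0],"hand":0.6},{"travel":[0,0,0],"dr":[0,0,0],"hand":0.6}]' 22
python3 -m creep '[{"travel":[0,0,-0.01],"dr":[0,0,0],"hand":0.6},{"travel":[0,0,-0.02],"dr":[0,0,0],"hand":0.6},{"travel":[0,0,-0.02],"dr":[0,0,0],"hand":0.6},{"travel":[0,0,-0.02],"dr":[0,0,0],"hand":0.6},{"travel":[0,0,-0.02],"dr":[0,0,0],"hand":0.6},{"travel":[0,0,-0.02],"dr":[0,0,0],"hand":0.6},{"travel":[0,0,-0.01],"dr":[0,-4,0],"hand":0.6},{"travel":[0,0,0],"dr":[0,-4,0],"hand":0.6},{"travel":[0,0,0],"dr":[0,0,-5.2],"hand":0.6},{"travel":[0,0,0],"dr":[0,0,0],"hand":0.6},{"travel":[0,0,0],"dr":[0,0,0],"hand":0.6}]'
python3 - <<'E'
from h import *
go(slot(1,1,.15),5.1,0)
E
```

```text
clock: 11.05
tcp_pos: [0.5086, 0.2234, 0.0918]
orientation: [-3.129, 0.0, -0.219]
ft_force: [0.1, -0.5, 0.9]
opening: 0.0637
grasp_force: 22.0
clock: 11.97
tcp_pos: [0.4912, 0.2225, 0.2101]
orientation: [-3.134, -0.139, 0.002]
ft_force: [-0.9, 0.4, -2.7]
opening: 0.064
grasp_force: 22.0
pos [0.4912 0.2225 0.2101] t 11.97 open 0.064 grip 22.0 F [-0.9  0.4 -2.7]
 now-axes shift mm [156.4 226.4  58.8]  turn deg [-0.27  0.07 -0.01]  after-turn-axes shift [156.3 226.1  60.1]
```

```bash
python3 -m creep '[{"travel":[0.010,0.013,0],"dr":[0,0,0],"hand":0.6},{"travel":[0.020,0.029,0.006],"dr":[0,0,0],"hand":0.6},{"travel":[0.020,0.029,0.006],"dr":[0,0,0],"hand":0.6},{"travel":[0.020,0.029,0.006],"dr":[0,0,0],"hand":0.6},{"travel":[0.020,0.029,0.006],"dr":[0,0,0],"hand":0.6},{"travel":[0.020,0.029,0.006],"dr":[0,0,0],"hand":0.6},{"travel":[0.020,0.029,0.006],"dr":[0,0,0],"hand":0.6},{"travel":[0.020,0.029,0.006],"dr":[0,0,0],"hand":0.6},{"travel":[0.006,0.010,0.006],"dr":[0,0,0],"hand":0.6},{"travel":[0,0,0],"dr":[0,0,0],"hand":0.6},{"travel":[0,0,0],"dr":[0,0,0],"hand":0.6},{"travel":[0,0,0],"dr":[0,0,0],"hand":0.6}]'
python3 - <<'E'
from h import *
go(slot(1,1,.042),5.1,0)
E
```

```text
clock: 12.97
tcp_pos: [0.6666, 0.0133, 0.1613]
orientation: [-3.133, -0.143, 0.002]
ft_force: [-0.3, 0.4, -3.1]
opening: 0.0639
grasp_force: 22.0
pos [0.6666 0.0133 0.1613] t 12.97 open 0.0639 grip 22.0 F [-0.3  0.4 -3.1]
 now-axes shift mm [  0.2   2.8 119.3]  turn deg [-0.34  0.05  0.12]  after-turn-axes shift [1.000e-01 2.100e+00 1.193e+02]
```

```bash
python3 -m creep '[{"travel":[0,0.0025,0.02],"dr":[-0.3,0,0],"hand":0.6},{"travel":[0,0,0.03],"dr":[0,0,0],"hand":0.6},{"travel":[0,0,0.03],"dr":[0,0,0],"hand":0.6},{"travel":[0,0,0.02],"dr":[0,0,0],"hand":0.6},{"travel":[0,0,0.010],"dr":[0,0,0],"hand":0.6},{"travel":[0,0,0],"dr":[0,0,0],"hand":0.6},{"travel":[0,0,0],"dr":[0,0,0],"hand":0.6},{"travel":[0,0,0],"dr":[0,0,0],"hand":0.6}]'
python3 - <<'E'
from h import *
go(slot(1,1,.042),5.1,0)
E
```

```text
clock: 13.63
tcp_pos: [0.6692, 0.0102, 0.0534]
orientation: [3.138, 0.144, 0.007]
ft_force: [0.4, 0.7, -3.2]
opening: 0.0642
grasp_force: 22.0
pos [0.6692 0.0102 0.0534] t 13.63 open 0.0642 grip 22.0 F [ 0.4  0.7 -3.2]
 now-axes shift mm [-2.2 -1.2 11.4]  turn deg [ 0.03 -0.24  0.14]  after-turn-axes shift [-2.2 -1.2 11.4]
```

```bash
python3 -m creep '[{"travel":[-0.001,-0.001,0.003],"dr":[0,0,0],"hand":0.6},{"travel":[-0.001,0,0.003],"dr":[0,0,0],"hand":0.6},{"travel":[0,0,0.003],"dr":[0,0,0],"hand":0.6},{"travel":[0,0,0.002],"dr":[0,0,0],"hand":0.6},{"travel":[0,0,0],"dr":[0,0,0],"hand":0.6},{"travel":[0,0,0],"dr":[0,0,0],"hand":0.6},{"travel":[0,0,0],"dr":[0,0,0],"hand":0.6}]'
python3 - <<'E'
from h import *
go(slot(1,1,.042),5.1,0)
E
```

```text
clock: 14.22
tcp_pos: [0.6659, 0.0104, 0.0402]
orientation: [3.138, 0.143, 0.0]
ft_force: [-0.4, 0.9, -3.8]
opening: 0.0635
grasp_force: 22.0
pos [0.6659 0.0104 0.0402] t 14.22 open 0.0635 grip 22.0 F [-0.4  0.9 -3.8]
 now-axes shift mm [ 1.1 -0.7 -1.8]  turn deg [ 0.01 -0.01  0.1 ]  after-turn-axes shift [ 1.1 -0.7 -1.8]
```

```bash
python3 -m creep '[{"travel":[0,0,0.0015],"dr":[0,0,0],"hand":0.6},{"travel":[0,0,0],"dr":[0,0,0],"hand":0.6},{"travel":[0,0,0],"dr":[0,0,0],"hand":0.82},{"travel":[0,0,0],"dr":[0,0,0],"hand":0.82},{"travel":[0,0,0],"dr":[0,0,0],"hand":0.82},{"travel":[0,0,0],"dr":[0,0,0],"hand":0.82},{"travel":[0,0,-0.02],"dr":[0,0,0],"hand":0.82},{"travel":[0,0,-0.03],"dr":[0,0,0],"hand":0.82},{"travel":[0,0,-0.04],"dr":[0,0,0],"hand":0.82},{"travel":[0,0,-0.04],"dr":[0,0,0],"hand":0.82},{"travel":[0,0,-0.04],"dr":[0,4,2.6],"hand":0.9},{"travel":[0,0,0],"dr":[0,4,2.6],"hand":0.9}]'
python3 - <<'E'
from h import *
go(GR+.1*N,0,8)
E
```

```text
clock: 15.22
tcp_pos: [0.6716, 0.0105, 0.2188]
orientation: [-3.125, 0.003, -0.252]
ft_force: [1.2, 0.4, 0.6]
opening: 0.0812
grasp_force: 0.0
pos [0.6716 0.0105 0.2188] t 15.22 open 0.0812 grip 0.0 F [1.2 0.4 0.6]
 now-axes shift mm [-1.790e+02 -2.121e+02 -2.000e-01]  turn deg [-0.36 -1.23 -0.14]  after-turn-axes shift [-178.5 -212.6    2.3]
```

```bash
python3 -m creep '[{"travel":[-0.013,-0.016,0],"dr":[0,0,0],"hand":0.9},{"travel":[-0.022,-0.028,0],"dr":[0,0,0],"hand":0.9},{"travel":[-0.022,-0.028,0],"dr":[0,0,0],"hand":0.9},{"travel":[-0.022,-0.028,0],"dr":[0,0,0],"hand":0.9},{"travel":[-0.022,-0.028,0],"dr":[0,0,0],"hand":0.9},{"travel":[-0.022,-0.028,0],"dr":[0,0,0],"hand":0.9},{"travel":[-0.022,-0.028,0],"dr":[0,0,0],"hand":0.9},{"travel":[-0.022,-0.026,0],"dr":[0,0,0],"hand":0.9},{"travel":[-0.008,0,0],"dr":[-0.3,0,0],"hand":0.9},{"travel":[0,0,0],"dr":[0,0,0],"hand":0.9},{"travel":[0,0,0],"dr":[0,0,0],"hand":0.9},{"travel":[0,0,0],"dr":[0,0,0],"hand":0.9}]'
python3 - <<'E'
from h import *
go(GR,0,8)
lane()
E
```

```text
clock: 16.22
tcp_pos: [0.4935, 0.22, 0.186]
orientation: [-3.133, 0.002, -0.221]
ft_force: [-0.4, 0.3, 0.1]
opening: 0.082
grasp_force: 0.0
pos [0.4935 0.22   0.186 ] t 16.22 open 0.082 grip 0.0 F [-0.4  0.3  0.1]
 now-axes shift mm [ 2.4 -3.1 94.6]  turn deg [-0.05 -0.07 -0.07]  after-turn-axes shift [ 2.5 -3.1 94.6]
walls [(np.float64(0.4625), 34), (np.float64(0.4675), 301), (np.float64(0.5425), 293), (np.float64(0.5475), 295), (np.float64(0.6175), 134), (np.float64(0.6225), 309)]
y 0.19095232665421447 0.25507353654552156
```

```bash
python3 -m creep '[{"travel":[0.0025,-0.003,0.02],"dr":[0,0,0],"hand":0.9},{"travel":[0,0,0.03],"dr":[0,0,0],"hand":0.9},{"travel":[0,0,0.02],"dr":[0,0,0],"hand":0.9},{"travel":[0,0,0.010],"dr":[0,0,0],"hand":0.9},{"travel":[0,0,0],"dr":[0,0,0],"hand":0.9},{"travel":[0,0,0],"dr":[0,0,0],"hand":0.9},{"travel":[0,0,0],"dr":[0,0,0],"hand":0.9}]'
python3 - <<'E'
from h import *
go(GR,0,8)
E
```

```text
clock: 16.85
tcp_pos: [0.5072, 0.2238, 0.1081]
orientation: [-3.132, 0.002, -0.223]
ft_force: [0.1, 1.2, 1.2]
opening: 0.0822
grasp_force: 0.0
pos [0.5072 0.2238 0.1081] t 16.85 open 0.0822 grip 0.0 F [0.1 1.2 1.2]
 now-axes shift mm [-0.3  0.7 15.5]  turn deg [-0.1  -0.14 -0.06]  after-turn-axes shift [-0.3  0.7 15.5]
```

```bash
python3 -m creep '[{"travel":[0,0.0007,0.008],"dr":[0,0,0],"hand":0.9},{"travel":[0,0,0.0075],"dr":[0,0,0],"hand":0.9},{"travel":[0,0,0],"dr":[0,0,0],"hand":0.9},{"travel":[0,0,0],"dr":[0,0,0],"hand":0.6},{"travel":[0,0,0],"dr":[0,0,0],"hand":0.6},{"travel":[0,0,0],"dr":[0,0,0],"hand":0.6},{"travel":[0,0,0],"dr":[0,0,0],"hand":0.6},{"travel":[0,0,0],"dr":[0,0,0],"hand":0.6},{"travel":[0,0,0],"dr":[0,0,0],"hand":0.6}]' 22
python3 -m creep '[{"travel":[0,0,-0.01],"dr":[0,0,0],"hand":0.6},{"travel":[0,0,-0.02],"dr":[0,0,0],"hand":0.6},{"travel":[0,0,-0.02],"dr":[0,0,0],"hand":0.6},{"travel":[0,0,-0.02],"dr":[0,0,0],"hand":0.6},{"travel":[0,0,-0.02],"dr":[0,0,0],"hand":0.6},{"travel":[0,0,-0.02],"dr":[0,0,0],"hand":0.6},{"travel":[0,0,-0.01],"dr":[0,-4,0],"hand":0.6},{"travel":[0,0,0],"dr":[0,-4,0],"hand":0.6},{"travel":[0,0,0],"dr":[0,0,-5.1],"hand":0.6},{"travel":[0,0,0],"dr":[0,0,0],"hand":0.6},{"travel":[0,0,0],"dr":[0,0,0],"hand":0.6}]'
python3 - <<'E'
from h import *
go(slot(-1,-1,.15),5.1,0)
E
```

```text
clock: 17.6
tcp_pos: [0.5084, 0.2231, 0.0917]
orientation: [-3.133, 0.0, -0.22]
ft_force: [-0.6, -0.1, 0.9]
opening: 0.0638
grasp_force: 22.0
clock: 18.52
tcp_pos: [0.4907, 0.2225, 0.2099]
orientation: [-3.138, -0.136, 0.003]
ft_force: [0.1, -0.5, -3.2]
opening: 0.0637
grasp_force: 22.0
pos [0.4907 0.2225 0.2099] t 18.52 open 0.0637 grip 22.0 F [ 0.1 -0.5 -3.2]
 now-axes shift mm [ 65.6 324.1  59.7]  turn deg [-0.02  0.09 -0.13]  after-turn-axes shift [ 64.8 324.2  59.9]
```

```bash
python3 -m creep '[{"travel":[0.003,0.014,0],"dr":[0,0,0],"hand":0.6},{"travel":[0.007,0.034,0.006],"dr":[0,0,0],"hand":0.6},{"travel":[0.007,0.034,0.006],"dr":[0,0,0],"hand":0.6},{"travel":[0.007,0.034,0.006],"dr":[0,0,0],"hand":0.6},{"travel":[0.007,0.034,0.006],"dr":[0,0,0],"hand":0.6},{"travel":[0.007,0.034,0.006],"dr":[0,0,0],"hand":0.6},{"travel":[0.007,0.034,0.006],"dr":[0,0,0],"hand":0.6},{"travel":[0.007,0.034,0.006],"dr":[0,0,0],"hand":0.6},{"travel":[0.007,0.034,0.006],"dr":[0,0,0],"hand":0.6},{"travel":[0.006,0.032,0.006],"dr":[0,0,0],"hand":0.6},{"travel":[0,0.006,0],"dr":[0,0,0],"hand":0.6},{"travel":[0,0,0],"dr":[0,0,0],"hand":0.6}]'
python3 -m creep '[{"travel":[0,0,0],"dr":[0,0,0],"hand":0.6},{"travel":[0,0,0],"dr":[0,0,0],"hand":0.6},{"travel":[0,0,0],"dr":[0,0,0],"hand":0.6}]'
python3 - <<'E'
from h import *
go(slot(-1,-1,.042),5.1,0)
E
```

```text
clock: 19.52
tcp_pos: [0.5842, -0.0959, 0.1551]
orientation: [-3.138, -0.132, 0.003]
ft_force: [-0.3, 0.4, -4.1]
opening: 0.0639
grasp_force: 22.0
clock: 19.77
tcp_pos: [0.5846, -0.0926, 0.1563]
orientation: [-3.137, -0.141, -0.0]
ft_force: [0.8, -0.1, -4.2]
opening: 0.0637
grasp_force: 22.0
pos [ 0.5846 -0.0926  0.1563] t 19.77 open 0.0637 grip 22.0 F [ 0.8 -0.1 -4.2]
 now-axes shift mm [ -0.8   2.1 114.3]  turn deg [-0.07 -0.01  0.06]  after-turn-axes shift [ -0.8   2.  114.3]
```

```bash
python3 -m creep '[{"travel":[-0.001,0.002,0.02],"dr":[0,0,0],"hand":0.6},{"travel":[0,0,0.03],"dr":[0,0,0],"hand":0.6},{"travel":[0,0,0.03],"dr":[0,0,0],"hand":0.6},{"travel":[0,0,0.02],"dr":[0,0,0],"hand":0.6},{"travel":[0,0,0.006],"dr":[0,0,0],"hand":0.6},{"travel":[0,0,0],"dr":[0,0,0],"hand":0.6},{"travel":[0,0,0],"dr":[0,0,0],"hand":0.6},{"travel":[0,0,0],"dr":[0,0,0],"hand":0.6},{"travel":[0,0,0],"dr":[0,0,0],"hand":0.6}]'
python3 - <<'E'
from h import *
go(slot(-1,-1,.041),5.1,0)
E
```

```text
clock: 20.52
tcp_pos: [0.5855, -0.096, 0.0519]
orientation: [-3.138, -0.14, -0.006]
ft_force: [0.6, -0.2, -3.4]
opening: 0.0642
grasp_force: 22.0
pos [ 0.5855 -0.096   0.0519] t 20.52 open 0.0642 grip 22.0 F [ 0.6 -0.2 -3.4]
 now-axes shift mm [-1.3 -1.6 10.9]  turn deg [ 0.   -0.22 -0.  ]  after-turn-axes shift [-1.3 -1.6 10.9]
```

```bash
python3 -m creep '[{"travel":[-0.001,-0.001,0.003],"dr":[0,0,0],"hand":0.6},{"travel":[0,0,0.003],"dr":[0,0,0],"hand":0.6},{"travel":[0,0,0.003],"dr":[0,0,0],"hand":0.6},{"travel":[0,0,0.002],"dr":[0,0,0],"hand":0.6},{"travel":[0,0,0],"dr":[0,0,0],"hand":0.6},{"travel":[0,0,0],"dr":[0,0,0],"hand":0.6},{"travel":[0,0,0],"dr":[0,0,0],"hand":0.6}]'
python3 -m creep '[{"travel":[0,0,0],"dr":[0,0,0],"hand":0.82},{"travel":[0,0,0],"dr":[0,0,0],"hand":0.82},{"travel":[0,0,0],"dr":[0,0,0],"hand":0.82},{"travel":[0,0,0],"dr":[0,0,0],"hand":0.82},{"travel":[0,0,-0.02],"dr":[0,0,0],"hand":0.82},{"travel":[0,0,-0.03],"dr":[0,0,0],"hand":0.82},{"travel":[0,0,-0.04],"dr":[0,0,0],"hand":0.82},{"travel":[0,0,-0.04],"dr":[0,0,0],"hand":0.82},{"travel":[0,0,-0.03],"dr":[0,4,2.6],"hand":0.9},{"travel":[0,0,0],"dr":[0,4,2.6],"hand":0.9},{"travel":[0,0,0],"dr":[0,0,0],"hand":0.9},{"travel":[0,0,0],"dr":[0,0,0],"hand":0.9}]'
python3 - <<'E'
from h import *
go(GR+.1*N,0,8)
E
```

```text
clock: 21.1
tcp_pos: [0.5832, -0.0951, 0.0395]
orientation: [-3.138, -0.139, -0.001]
ft_force: [-1.7, 0.5, 3.1]
opening: 0.064
grasp_force: 22.0
clock: 22.1
tcp_pos: [0.5819, -0.0953, 0.1989]
orientation: [-3.127, 0.002, -0.215]
ft_force: [0.0, 0.9, -0.5]
opening: 0.082
grasp_force: 0.0
pos [ 0.5819 -0.0953  0.1989] t 22.1 open 0.082 grip 0.0 F [ 0.   0.9 -0.5]
 now-axes shift mm [ -87.5 -318.2   -2.6]  turn deg [-0.4   0.12 -0.11]  after-turn-axes shift [ -86.8 -318.4   -4.9]
```

```bash
python3 -m creep '[{"travel":[-0.008,-0.030,-0.002],"dr":[-0.4,0,0],"hand":0.9},{"travel":[-0.009,-0.036,0],"dr":[0,0,0],"hand":0.9},{"travel":[-0.010,-0.036,0],"dr":[0,0,0],"hand":0.9},{"travel":[-0.010,-0.036,0],"dr":[0,0,0],"hand":0.9},{"travel":[-0.010,-0.036,0],"dr":[0,0,0],"hand":0.9},{"travel":[-0.010,-0.036,0],"dr":[0,0,0],"hand":0.9},{"travel":[-0.010,-0.036,0],"dr":[0,0,0],"hand":0.9},{"travel":[-0.010,-0.036,0],"dr":[0,0,0],"hand":0.9},{"travel":[-0.010,-0.036,0],"dr":[0,0,0],"hand":0.9},{"travel":[0,0,0],"dr":[0,0,0],"hand":0.9},{"travel":[0,0,0],"dr":[0,0,0],"hand":0.9},{"travel":[0,0,0],"dr":[0,0,0],"hand":0.9}]'
python3 - <<'E'
from h import *
go(GR,0,8)
lane()
E
```

```text
clock: 23.1
tcp_pos: [0.4974, 0.2227, 0.1878]
orientation: [3.132, -0.002, 0.215]
ft_force: [0.7, -0.8, -0.4]
opening: 0.0821
grasp_force: 0.0
pos [0.4974 0.2227 0.1878] t 23.1 open 0.0821 grip 0.0 F [ 0.7 -0.8 -0.4]
 now-axes shift mm [-1.4 -0.6 95.9]  turn deg [ 0.12  0.16 -0.07]  after-turn-axes shift [-1.6 -0.4 95.9]
walls [(np.float64(0.4625), 38), (np.float64(0.4675), 293), (np.float64(0.5425), 352)]
y 0.19095954362085754 0.2550442477549014
```

```bash
python3 -m creep '[{"travel":[-0.0015,0,0.02],"dr":[0,0,0],"hand":0.9},{"travel":[0,0,0.03],"dr":[0,0,0],"hand":0.9},{"travel":[0,0,0.02],"dr":[0,0,0],"hand":0.9},{"travel":[0,0,0.010],"dr":[0,0,0],"hand":0.9},{"travel":[0,0,0],"dr":[0,0,0],"hand":0.9},{"travel":[0,0,0],"dr":[0,0,0],"hand":0.9},{"travel":[0,0,0],"dr":[0,0,0],"hand":0.9}]'
python3 - <<'E'
from h import *
go(GR,0,8)
E
```

```text
clock: 23.73
tcp_pos: [0.5082, 0.2228, 0.1111]
orientation: [-3.133, 0.006, -0.222]
ft_force: [-0.2, -0.4, 0.2]
opening: 0.0819
grasp_force: 0.0
pos [0.5082 0.2228 0.1111] t 23.73 open 0.0819 grip 0.0 F [-0.2 -0.4  0.2]
 now-axes shift mm [-1.7 -0.3 18.3]  turn deg [-0.04 -0.12 -0.21]  after-turn-axes shift [-1.7 -0.3 18.3]
```

```bash
python3 -m creep '[{"travel":[-0.001,0,0.010],"dr":[0,0,0],"hand":0.9},{"travel":[0,0,0.0083],"dr":[0,0,0],"hand":0.9},{"travel":[0,0,0],"dr":[0,0,0],"hand":0.9},{"travel":[0,0,0],"dr":[0,0,0],"hand":0.6},{"travel":[0,0,0],"dr":[0,0,0],"hand":0.6},{"travel":[0,0,0],"dr":[0,0,0],"hand":0.6},{"travel":[0,0,0],"dr":[0,0,0],"hand":0.6},{"travel":[0,0,0],"dr":[0,0,0],"hand":0.6},{"travel":[0,0,0],"dr":[0,0,0],"hand":0.6}]' 22
python3 -m creep '[{"travel":[0,0,-0.01],"dr":[0,0,0],"hand":0.6},{"travel":[0,0,-0.02],"dr":[0,0,0],"hand":0.6},{"travel":[0,0,-0.02],"dr":[0,0,0],"hand":0.6},{"travel":[0,0,-0.02],"dr":[0,0,0],"hand":0.6},{"travel":[0,0,-0.02],"dr":[0,0,0],"hand":0.6},{"travel":[0,0,-0.02],"dr":[0,0,0],"hand":0.6},{"travel":[0,0,-0.01],"dr":[0,-4,0],"hand":0.6},{"travel":[0,0,0],"dr":[0,-4,0],"hand":0.6},{"travel":[0,0,0],"dr":[0,0,-5.3],"hand":0.6},{"travel":[0,0,0],"dr":[0,0,0],"hand":0.6},{"travel":[0,0,0],"dr":[0,0,0],"hand":0.6}]'
python3 - <<'E'
from h import *
go(slot(-1,1,.15),5.1,0)
E
```

```text
clock: 24.48
tcp_pos: [0.5088, 0.2231, 0.0918]
orientation: [-3.133, 0.004, -0.22]
ft_force: [0.1, 0.5, 0.2]
opening: 0.0637
grasp_force: 22.0
clock: 25.4
tcp_pos: [0.4913, 0.2227, 0.2102]
orientation: [3.138, 0.138, -0.002]
ft_force: [-0.3, -0.0, -2.1]
opening: 0.0639
grasp_force: 22.0
pos [0.4913 0.2227 0.2102] t 25.4 open 0.0639 grip 22.0 F [-0.3 -0.  -2.1]
 now-axes shift mm [ 64.6 226.2  60.1]  turn deg [ 0.    0.08 -0.08]  after-turn-axes shift [ 64.2 226.3  60.2]
```

```bash
python3 -m creep '[{"travel":[0.004,0.015,0],"dr":[0,0,0],"hand":0.6},{"travel":[0.009,0.032,0.008],"dr":[0,0,0],"hand":0.6},{"travel":[0.009,0.032,0.008],"dr":[0,0,0],"hand":0.6},{"travel":[0.009,0.032,0.008],"dr":[0,0,0],"hand":0.6},{"travel":[0.009,0.032,0.008],"dr":[0,0,0],"hand":0.6},{"travel":[0.009,0.032,0.008],"dr":[0,0,0],"hand":0.6},{"travel":[0.009,0.032,0.008],"dr":[0,0,0],"hand":0.6},{"travel":[0.006,0.019,0.008],"dr":[0,0,0],"hand":0.6},{"travel":[0,0,0],"dr":[0,0,0],"hand":0.6},{"travel":[0,0,0],"dr":[0,0,0],"hand":0.6},{"travel":[0,0,0],"dr":[0,0,0],"hand":0.6},{"travel":[0,0,0],"dr":[0,0,0],"hand":0.6}]'
python3 - <<'E'
from h import *
go(slot(-1,1,.042),5.1,0)
E
```

```text
clock: 26.4
tcp_pos: [0.5756, 0.0047, 0.1547]
orientation: [-3.138, -0.142, -0.0]
ft_force: [-0.4, 0.6, -2.7]
opening: 0.064
grasp_force: 22.0
pos [0.5756 0.0047 0.1547] t 26.4 open 0.064 grip 22.0 F [-0.4  0.6 -2.7]
 now-axes shift mm [ -0.4   1.7 112.7]  turn deg [-0.04 -0.01  0.08]  after-turn-axes shift [ -0.4   1.7 112.7]
```

```bash
python3 -m creep '[{"travel":[-0.0005,0.002,0.02],"dr":[0,0,0],"hand":0.6},{"travel":[0,0,0.03],"dr":[0,0,0],"hand":0.6},{"travel":[0,0,0.03],"dr":[0,0,0],"hand":0.6},{"travel":[0,0,0.02],"dr":[0,0,0],"hand":0.6},{"travel":[0,0,0.005],"dr":[0,0,0],"hand":0.6},{"travel":[0,0,0],"dr":[0,0,0],"hand":0.6},{"travel":[0,0,0],"dr":[0,0,0],"hand":0.6},{"travel":[0,0,0],"dr":[0,0,0],"hand":0.6},{"travel":[0,0,0],"dr":[0,0,0],"hand":0.6}]'
python3 - <<'E'
from h import *
go(slot(-1,1,.041),5.1,0)
E
```

```text
clock: 27.15
tcp_pos: [0.5769, 0.0018, 0.0511]
orientation: [-3.138, -0.141, -0.006]
ft_force: [-1.1, 0.4, -1.5]
opening: 0.0638
grasp_force: 22.0
pos [0.5769 0.0018 0.0511] t 27.15 open 0.0638 grip 22.0 F [-1.1  0.4 -1.5]
 now-axes shift mm [-1.5 -1.3 10.1]  turn deg [ 0.   -0.2   0.06]  after-turn-axes shift [-1.5 -1.3 10.1]
```

```bash
python3 -m creep '[{"travel":[-0.001,-0.001,0.003],"dr":[0,0,0],"hand":0.6},{"travel":[0,0,0.003],"dr":[0,0,0],"hand":0.6},{"travel":[0,0,0.003],"dr":[0,0,0],"hand":0.6},{"travel":[0,0,0.001],"dr":[0,0,0],"hand":0.6},{"travel":[0,0,0],"dr":[0,0,0],"hand":0.6},{"travel":[0,0,0],"dr":[0,0,0],"hand":0.6},{"travel":[0,0,0],"dr":[0,0,0],"hand":0.6}]'
python3 -m creep '[{"travel":[0,0,0],"dr":[0,0,0],"hand":0.82},{"travel":[0,0,0],"dr":[0,0,0],"hand":0.82},{"travel":[0,0,0],"dr":[0,0,0],"hand":0.82},{"travel":[0,0,0],"dr":[0,0,0],"hand":0.82},{"travel":[0,0,-0.02],"dr":[0,0,0],"hand":0.82},{"travel":[0,0,-0.03],"dr":[0,0,0],"hand":0.82},{"travel":[0,0,-0.04],"dr":[0,0,0],"hand":0.82},{"travel":[0,0,-0.04],"dr":[0,0,0],"hand":0.82},{"travel":[-0.040,0,-0.01],"dr":[0,0,0],"hand":0.82},{"travel":[-0.040,0,0],"dr":[0,0,0],"hand":0.82},{"travel":[-0.040,0,0],"dr":[0,0,0],"hand":0.82},{"travel":[-0.040,0,0],"dr":[0,0,0],"hand":0.82}]'
python3 -m creep '[{"travel":[-0.04,0,-0.02],"dr":[0,0,0],"hand":0.82},{"travel":[-0.02,0,0],"dr":[0,0,0],"hand":0.82},{"travel":[0,0,0],"dr":[0,0,0],"hand":0.82},{"travel":[0,0,0],"dr":[0,0,0],"hand":0.82},{"travel":[0,0,0],"dr":[0,0,0],"hand":0.82}]'
python3 - <<'E'
from h import *
a,P=snap("top"); cv2.imwrite("pics/top2.png",a); np.savez("/tmp/top.npz",P=P)
b,Q=snap("scene"); cv2.imwrite("pics/scene2.png",b)
go([.434,-.088,.15],10.9)
E
```

```text
clock: 27.73
tcp_pos: [0.5746, 0.0025, 0.0395]
orientation: [-3.138, -0.141, -0.0]
ft_force: [-1.0, -0.3, 2.5]
opening: 0.0636
grasp_force: 22.0
clock: 28.73
tcp_pos: [0.4135, -0.0119, 0.1793]
orientation: [-3.138, -0.141, -0.001]
ft_force: [-0.1, 0.9, 0.1]
opening: 0.0749
grasp_force: 0.0
clock: 29.15
tcp_pos: [0.3594, -0.017, 0.1981]
orientation: [-3.138, -0.141, -0.003]
ft_force: [0.2, -0.5, -0.3]
opening: 0.0749
grasp_force: 0.0
pos [ 0.3595 -0.017   0.1978] t 29.25 open 0.075 grip 0.0 F [0.1 0.1 0.3]
 now-axes shift mm [67.8 77.4 47.7]  turn deg [-0.02 -0.01 -5.74]  after-turn-axes shift [59.7 83.8 47.8]
```

View pics/top2.png

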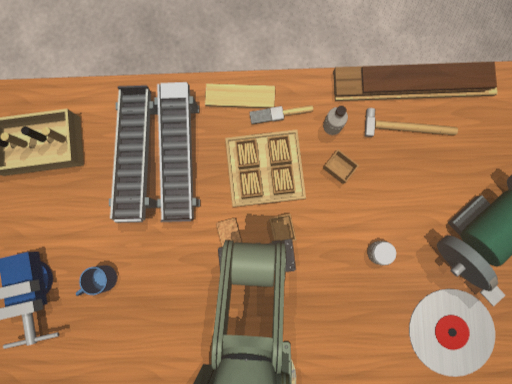

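All four full bins stand in the tray (248–285, 148–183) and the supply lane is empty. Empty e1 is still at (340,167), while e2 at (282,229) is half hidden by the arm. I'll measure both.

```bash
cat >> h.py <<'E'
def empty(P,x,y,r=.07):
    X,Y,Z=P[...,0],P[...,1],P[...,2]
    m=(abs(X-x)<r)&(abs(Y-y)<r)&(Z>.045)&(Z<.065)
    if m.sum()<40: print("few",m.sum()); return
    q=cv2.minAreaRect((P[m][:,:2]*1000).astype(np.float32)); B=cv2.boxPoints(q); L=max([B[1]-B[0],B[2]-B[1]],key=np.linalg.norm)
    print("empty",m.sum(),np.round(q[0],1),np.round(q[1],1),"long yaw",np.degrees(np.arctan2(L[1],L[0])).round(1))
E
python3 - <<'E'
from h import *
a,P=snap("wrist"); empty(P,.434,-.088); cv2.imwrite("pics/w4.png",a)
P=np.load("/tmp/top.npz")["P"]; empty(P,.62,-.272)
E
```

```text
empty 1417 [433.4 -89.6] [80.1 64.5] long yaw 10.7
empty 157 [ 619.9 -272.1] [79.4 65.6] long yaw 49.8
```

View pics/w4.png

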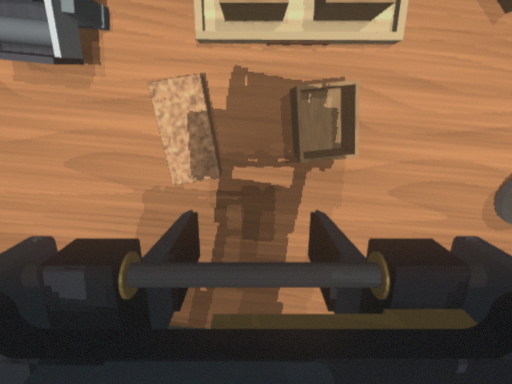

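e2 is at (325,122) in the wrist view and hasn't moved: (433.4, -89.6) mm, yaw 10.7°. The sanding block at (185,130) is clear.

```bash
python3 -m creep '[{"travel":[0,0,0],"dr":[0,0,-5.6],"hand":0.9},{"travel":[0.015,0.021,0],"dr":[0,0,0],"hand":0.9},{"travel":[0.015,0.021,0],"dr":[0,0,0],"hand":0.9},{"travel":[0.015,0.021,0],"dr":[0,0,0],"hand":0.9},{"travel":[0.014,0.022,0],"dr":[0,0,0],"hand":0.9},{"travel":[0,0,0.03],"dr":[0,0,0],"hand":0.9},{"travel":[0,0,0.04],"dr":[0,0,0],"hand":0.9},{"travel":[0,0,0.02],"dr":[0,0,0],"hand":0.9},{"travel":[0,0,0],"dr":[0,0,0],"hand":0.9},{"travel":[0,0,0],"dr":[0,0,0],"hand":0.9},{"travel":[0,0,0],"dr":[0,0,0],"hand":0.9}]'
python3 - <<'E'
from h import *
go([.4334,-.0896,.032],10.7)
E
```

```text
clock: 30.22
tcp_pos: [0.4336, -0.0897, 0.1088]
orientation: [3.127, 0.294, 0.003]
ft_force: [-0.1, 0.5, 1.2]
opening: 0.0823
grasp_force: 0.0
pos [ 0.4336 -0.0897  0.1088] t 30.22 open 0.0823 grip 0.0 F [-0.1  0.5  1.2]
 now-axes shift mm [-0.3 -0.2 76.8]  turn deg [ 0.03 -0.11  0.06]  after-turn-axes shift [-0.1 -0.1 76.8]
```

```bash
python3 -m creep '[{"travel":[0,0,0.02],"dr":[0,0,0],"hand":0.9},{"travel":[0,0,0.025],"dr":[0,0,0],"hand":0.9},{"travel":[0,0,0.02],"dr":[0,0,0],"hand":0.9},{"travel":[0,0,0.0115],"dr":[0,0,0],"hand":0.9},{"travel":[0,0,0],"dr":[0,0,0],"hand":0.9},{"travel":[0,0,0],"dr":[0,0,0],"hand":0.9},{"travel":[0,0,0],"dr":[0,0,0],"hand":0.6},{"travel":[0,0,0],"dr":[0,0,0],"hand":0.6},{"travel":[0,0,0],"dr":[0,0,0],"hand":0.6},{"travel":[0,0,0],"dr":[0,0,0],"hand":0.6},{"travel":[0,0,0],"dr":[0,0,0],"hand":0.6},{"travel":[0,0,0],"dr":[0,0,0],"hand":0.6}]' 15
python3 - <<'E'
from h import *
go([.50,.353,.25],0,-8)
E
```

```text
clock: 31.22
tcp_pos: [0.4329, -0.0897, 0.0325]
orientation: [3.127, 0.294, 0.004]
ft_force: [-1.1, 0.1, 6.6]
opening: 0.0637
grasp_force: 15.0
pos [ 0.4329 -0.0897  0.0325] t 31.22 open 0.0637 grip 15.0 F [-1.1  0.1  6.6]
 now-axes shift mm [ 149.  -422.3 -217.5]  turn deg [ 0.78 -8.11 10.73]  after-turn-axes shift [  36.1 -442.7 -224.7]
```

```bash
python3 -m creep '[{"travel":[0,0,-0.015],"dr":[0,0,0],"hand":0.6},{"travel":[0,0,-0.03],"dr":[0,0,0],"hand":0.6},{"travel":[0,0,-0.035],"dr":[0,0,0],"hand":0.6},{"travel":[0,0,-0.035],"dr":[0,0,0],"hand":0.6},{"travel":[0,0,-0.035],"dr":[0,0,5.35],"hand":0.6},{"travel":[0,0,-0.035],"dr":[0,0,5.35],"hand":0.6},{"travel":[0,0,-0.025],"dr":[0,0,0],"hand":0.6},{"travel":[0.004,-0.018,0],"dr":[0,0,0],"hand":0.6},{"travel":[0.008,-0.036,0],"dr":[0,0,0],"hand":0.6},{"travel":[0.008,-0.036,0],"dr":[0,0,0],"hand":0.6},{"travel":[0.008,-0.036,0],"dr":[0,0,0],"hand":0.6},{"travel":[0.008,-0.036,0],"dr":[0,0,0],"hand":0.6}]'
python3 -m creep '[{"travel":[0.008,-0.036,0],"dr":[0,0,0],"hand":0.6},{"travel":[0.008,-0.036,0],"dr":[0,0,0],"hand":0.6},{"travel":[0.008,-0.036,0],"dr":[0,0,0],"hand":0.6},{"travel":[0.008,-0.036,0],"dr":[0,0,0],"hand":0.6},{"travel":[0.008,-0.036,0],"dr":[0,0,0],"hand":0.6},{"travel":[0.008,-0.036,0],"dr":[0,0,0],"hand":0.6},{"travel":[0.008,-0.036,0],"dr":[0,0,0],"hand":0.6},{"travel":[0.008,-0.018,0],"dr":[0,-4,0],"hand":0.6},{"travel":[0,0,0],"dr":[0,-4,0],"hand":0.6},{"travel":[0,0,0],"dr":[0,0,0],"hand":0.6},{"travel":[0,0,0],"dr":[0,0,0],"hand":0.6},{"travel":[0,0,0],"dr":[0,0,0],"hand":0.6}]'
cat >> h.py <<'E'
N2=np.array([s8,0,c8]); RT=np.array([.520,.3533,.1133])+.0325*N2
E
python3 - <<'E'
from h import *
print(RT); go(RT,0,-8)
E
```

```text
clock: 32.22
tcp_pos: [0.4676, 0.074, 0.2417]
orientation: [-3.141, -0.0, -0.0]
ft_force: [-0.1, -0.2, -1.1]
opening: 0.0637
grasp_force: 15.0
clock: 33.22
tcp_pos: [0.5312, 0.3418, 0.2414]
orientation: [3.134, 0.0, -0.219]
ft_force: [-0.2, -1.0, -0.7]
opening: 0.064
grasp_force: 15.0
[0.52452313 0.3533     0.14548371]
pos [0.5312 0.3418 0.2414] t 33.22 open 0.064 grip 15.0 F [-0.2 -1.  -0.7]
 now-axes shift mm [  6.8 -11.5  95.9]  turn deg [ 0.02 -0.01  0.01]  after-turn-axes shift [  6.8 -11.5  95.9]
```

```bash
python3 -m creep '[{"travel":[0.007,-0.0115,0.02],"dr":[0,0,0],"hand":0.6},{"travel":[0,0,0.03],"dr":[0,0,0],"hand":0.6},{"travel":[0,0,0.02],"dr":[0,0,0],"hand":0.6},{"travel":[0,0,0.008],"dr":[0,0,0],"hand":0.6},{"travel":[0,0,0],"dr":[0,0,0],"hand":0.6},{"travel":[0,0,0],"dr":[0,0,0],"hand":0.6},{"travel":[0,0,0],"dr":[0,0,0],"hand":0.6}]'
python3 - <<'E'
from h import *
go(RT,0,-8)
E
```

```text
clock: 33.8
tcp_pos: [0.5286, 0.3543, 0.1654]
orientation: [-3.132, -0.001, 0.214]
ft_force: [-0.3, -0.6, -1.4]
opening: 0.0638
grasp_force: 15.0
pos [0.5286 0.3543 0.1654] t 33.8 open 0.0638 grip 15.0 F [-0.3 -0.6 -1.4]
 now-axes shift mm [-1.3  1.1 20.3]  turn deg [-0.13 -0.19  0.04]  after-turn-axes shift [-1.2  1.  20.3]
```

```bash
python3 -m creep '[{"travel":[0,0.0007,0.008],"dr":[0,0,0],"hand":0.6},{"travel":[0,0,0.006],"dr":[0,0,0],"hand":0.6},{"travel":[0,0,0.003],"dr":[0,0,0],"hand":0.6},{"travel":[0,0,0.002],"dr":[0,0,0],"hand":0.6},{"travel":[0,0,0],"dr":[0,0,0],"hand":0.6},{"travel":[0,0,0],"dr":[0,0,0],"hand":0.6},{"travel":[0,0,0],"dr":[0,0,0],"hand":0.6}]'
python3 - <<'E'
from h import *
go(RT,0,-8)
E
```

```text
clock: 34.38
tcp_pos: [0.5257, 0.3532, 0.1453]
orientation: [-3.134, -0.001, 0.217]
ft_force: [0.8, -2.3, 5.7]
opening: 0.0637
grasp_force: 15.0
pos [0.5257 0.3532 0.1453] t 34.38 open 0.0637 grip 15.0 F [ 0.8 -2.3  5.7]
 now-axes shift mm [-1.2 -0.1 -0. ]  turn deg [-0.01 -0.09  0.05]  after-turn-axes shift [-1.2 -0.1 -0. ]
```

```bash
python3 -m creep '[{"travel":[0,0,0],"dr":[0,0,0],"hand":0.84},{"travel":[0,0,0],"dr":[0,0,0],"hand":0.84},{"travel":[0,0,0],"dr":[0,0,0],"hand":0.84},{"travel":[0,0,0],"dr":[0,0,0],"hand":0.84},{"travel":[0,0,0],"dr":[0,0,0],"hand":0.84},{"travel":[0,0,0],"dr":[0,0,0],"hand":0.84},{"travel":[0,0,0],"dr":[0,0,0],"hand":0.84},{"travel":[0,0,0],"dr":[0,0,0],"hand":0.84},{"travel":[0,0,0],"dr":[0,0,0],"hand":0.84},{"travel":[0,0,0],"dr":[0,0,0],"hand":0.84},{"travel":[0,0,0],"dr":[0,0,0],"hand":0.84},{"travel":[0,0,0],"dr":[0,0,0],"hand":0.84}]'
python3 -m creep '[{"travel":[0,0,0],"dr":[0,0,0],"hand":0.84},{"travel":[0,0,0],"dr":[0,0,0],"hand":0.84},{"travel":[0,0,0],"dr":[0,0,0],"hand":0.84},{"travel":[0,0,0],"dr":[0,0,0],"hand":0.84},{"travel":[0,0,0],"dr":[0,0,0],"hand":0.84},{"travel":[0,0,0],"dr":[0,0,0],"hand":0.84},{"travel":[0,0,-0.02],"dr":[0,0,0],"hand":0.84},{"travel":[0,0,-0.03],"dr":[0,0,0],"hand":0.84},{"travel":[0,0,-0.04],"dr":[0,4,0],"hand":0.84},{"travel":[0,0,-0.02],"dr":[0,4,0],"hand":0.84},{"travel":[0,0,0],"dr":[0,0,0],"hand":0.84},{"travel":[0,0,0],"dr":[0,0,0],"hand":0.84}]'
python3 - <<'E'
from h import *
a,P=snap("top"); cv2.imwrite("pics/top3.png",a); empty(P,.62,-.272)
X,Y,Z=P[...,0],P[...,1],P[...,2]
m=(abs(Y-.3533)<.04)&(X>.45)&(X<.9)&(Z>.117-.1405*(X-.4935)+.04)&(Z<.16); print("bin in return", m.sum(), X[m].min() if m.any() else None, X[m].max() if m.any() else None)
b,Q=snap("scene"); cv2.imwrite("pics/scene3.png",b)
go([.52,-.272,.25],-40)
E
```

```text
clock: 35.38
tcp_pos: [0.5251, 0.3534, 0.1445]
orientation: [-3.134, -0.001, 0.219]
ft_force: [-0.2, 0.3, 0.2]
opening: 0.0766
grasp_force: 0.0
clock: 36.38
tcp_pos: [0.5387, 0.3537, 0.2555]
orientation: [-3.139, -0.002, -0.004]
ft_force: [0.5, 0.3, 0.1]
opening: 0.0765
grasp_force: 0.0
empty 158 [ 619.9 -272.3] [79.7 66. ] long yaw 49.8
bin in return 288 0.7928844101262019 0.8776427606785246
pos [0.5384 0.353  0.2522] t 36.48 open 0.0767 grip 0.0 F [ 1.   0.  -0.3]
 now-axes shift mm [-18.9 625.    2.9]  turn deg [ 0.11  0.13 40.05]  after-turn-axes shift [387.6 490.6   2.2]
```

View pics/top3.png

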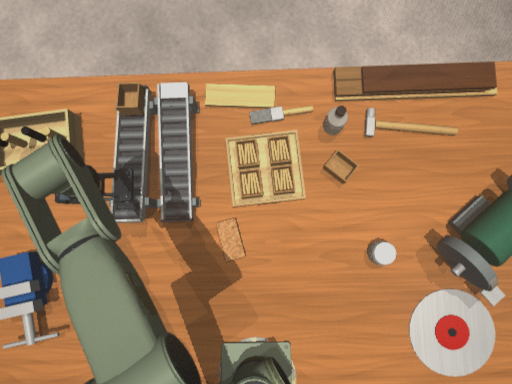

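e2 has rolled to the far end of the return lane (130,97). e1 is still at (340,167). I'll fetch it.

```bash
python3 -m creep '[{"travel":[0.003,0.020,0],"dr":[0,0,0],"hand":0.9},{"travel":[0.005,0.036,0],"dr":[0,0,0],"hand":0.9},{"travel":[0.005,0.037,0],"dr":[0,0,0],"hand":0.9},{"travel":[0.005,0.037,0],"dr":[0,0,0],"hand":0.9},{"travel":[0.005,0.037,0],"dr":[0,0,0],"hand":0.9},{"travel":[0.005,0.037,0],"dr":[0,0,0],"hand":0.9},{"travel":[0.005,0.037,0],"dr":[0,0,0],"hand":0.9},{"travel":[0.005,0.037,0],"dr":[0,0,0],"hand":0.9},{"travel":[0.005,0.037,0],"dr":[0,0,0],"hand":0.9},{"travel":[0.005,0.037,0],"dr":[0,0,0],"hand":0.9},{"travel":[0.005,0.037,0],"dr":[0,0,0],"hand":0.9},{"travel":[0.005,0.037,0],"dr":[0,0,0],"hand":0.9}]'
python3 -m creep '[{"travel":[0.005,0.037,0],"dr":[0,0,0],"hand":0.9},{"travel":[0.005,0.037,0],"dr":[0,0,0],"hand":0.9},{"travel":[0.005,0.037,0],"dr":[0,0,0],"hand":0.9},{"travel":[0.005,0.037,0],"dr":[0,0,0],"hand":0.9},{"travel":[0.004,0.037,0],"dr":[0,0,-7.1],"hand":0.9},{"travel":[0,0,0],"dr":[0,0,-7.1],"hand":0.9},{"travel":[0,0,0],"dr":[0,0,-7.1],"hand":0.9},{"travel":[0,0,0],"dr":[0,0,-7.1],"hand":0.9},{"travel":[0,0,0],"dr":[0,0,-7.1],"hand":0.9},{"travel":[0,0,0],"dr":[0,0,-7.1],"hand":0.9},{"travel":[0,0,0],"dr":[0,0,-7.1],"hand":0.9},{"travel":[0,0,0],"dr":[0,0,0],"hand":0.9}]'
python3 -m creep '[{"travel":[0,0,0],"dr":[0,0,0],"hand":0.9},{"travel":[0,0,0],"dr":[0,0,0],"hand":0.9},{"travel":[0,0,0],"dr":[0,0,0],"hand":0.9}]'
python3 - <<'E'
from h import *
go([.6199,-.2722,.032],49.8)
a,P=snap("wrist"); empty(P,.62,-.272)
b,Q=snap("scene"); empty(Q,.62,-.272)
E
```

```text
clock: 37.48
tcp_pos: [0.5967, -0.0746, 0.251]
orientation: [-3.14, -0.0, 0.007]
ft_force: [1.4, 0.6, -0.1]
opening: 0.0823
grasp_force: 0.0
clock: 38.48
tcp_pos: [0.6209, -0.2577, 0.2506]
orientation: [-2.845, -1.322, 0.005]
ft_force: [-0.4, 0.2, -1.3]
opening: 0.082
grasp_force: 0.0
clock: 38.73
tcp_pos: [0.6214, -0.2576, 0.2525]
orientation: [-2.85, -1.318, 0.001]
ft_force: [-0.2, 0.1, 0.3]
opening: 0.0819
grasp_force: 0.0
pos [ 0.6214 -0.2576  0.2525] t 38.73 open 0.0819 grip 0.0 F [-0.2  0.1  0.3]
 now-axes shift mm [-12.    8.7 220.5]  turn deg [-0.09  0.01 -0.16]  after-turn-axes shift [-12.1   8.3 220.5]
empty 785 [ 618.9 -273.5] [80.3 64.1] long yaw 49.6
empty 140 [ 620.1 -271.3] [83.5 63.8] long yaw 50.1
```

```bash
python3 -m creep '[{"travel":[-0.013,0.009,0.02],"dr":[0,0,0],"hand":0.9},{"travel":[0,0,0.035],"dr":[0,0,0],"hand":0.9},{"travel":[0,0,0.035],"dr":[0,0,0],"hand":0.9},{"travel":[0,0,0.03],"dr":[0,0,0],"hand":0.9},{"travel":[0,0,0.02],"dr":[0,0,0],"hand":0.9},{"travel":[0,0,0],"dr":[0,0,0],"hand":0.9},{"travel":[0,0,0],"dr":[0,0,0],"hand":0.9},{"travel":[0,0,0],"dr":[0,0,0],"hand":0.9}]'
python3 - <<'E'
from h import *
go([.6193,-.273,.032],49.7)
E
```

```text
clock: 39.5
tcp_pos: [0.6211, -0.2738, 0.1152]
orientation: [2.849, 1.32, 0.003]
ft_force: [-0.3, 0.2, 0.8]
opening: 0.0823
grasp_force: 0.0
pos [ 0.6211 -0.2738  0.1152] t 39.5 open 0.0823 grip 0.0 F [-0.3  0.2  0.8]
 now-axes shift mm [-0.6 -2.1 83.1]  turn deg [ 0.16 -0.06  0.03]  after-turn-axes shift [-0.6 -1.8 83.2]
```

```bash
python3 -m creep '[{"travel":[0,-0.002,0.02],"dr":[0,0,0],"hand":0.9},{"travel":[0,0,0.025],"dr":[0,0,0],"hand":0.9},{"travel":[0,0,0.02],"dr":[0,0,0],"hand":0.9},{"travel":[0,0,0.012],"dr":[0,0,0],"hand":0.9},{"travel":[0,0,0.006],"dr":[0,0,0],"hand":0.9},{"travel":[0,0,0],"dr":[0,0,0],"hand":0.9},{"travel":[0,0,0],"dr":[0,0,0],"hand":0.6},{"travel":[0,0,0],"dr":[0,0,0],"hand":0.6},{"travel":[0,0,0],"dr":[0,0,0],"hand":0.6},{"travel":[0,0,0],"dr":[0,0,0],"hand":0.6},{"travel":[0,0,0],"dr":[0,0,0],"hand":0.6},{"travel":[0,0,0],"dr":[0,0,0],"hand":0.6}]' 15
python3 - <<'E'
from h import *
go([.6195,-.2728,.032],49.7)
E
```

```text
clock: 40.5
tcp_pos: [0.6193, -0.2724, 0.0318]
orientation: [2.849, 1.321, 0.003]
ft_force: [-0.2, -0.2, 5.7]
opening: 0.0636
grasp_force: 15.0
pos [ 0.6193 -0.2724  0.0318] t 40.5 open 0.0636 grip 15.0 F [-0.2 -0.2  5.7]
 now-axes shift mm [-0.2  0.4 -0.2]  turn deg [ 0.14 -0.06  0.05]  after-turn-axes shift [-0.2  0.4 -0.2]
```

```bash
python3 -m creep '[{"travel":[0,0,-0.015],"dr":[0,0,0],"hand":0.6},{"travel":[0,0,-0.03],"dr":[0,0,0],"hand":0.6},{"travel":[0,0,-0.035],"dr":[0,0,0],"hand":0.6},{"travel":[0,0,-0.035],"dr":[0,0,0],"hand":0.6},{"travel":[0,0,-0.035],"dr":[0,0,0],"hand":0.6},{"travel":[0,0,-0.035],"dr":[0,0,7.1],"hand":0.6},{"travel":[0,0,-0.025],"dr":[0,0,7.1],"hand":0.6},{"travel":[0,0,0],"dr":[0,0,7.1],"hand":0.6},{"travel":[0,0,0],"dr":[0,0,7.1],"hand":0.6},{"travel":[0,0,0],"dr":[0,0,7.1],"hand":0.6},{"travel":[0,0,0],"dr":[0,0,7.1],"hand":0.6},{"travel":[0,0,0],"dr":[0,0,7.1],"hand":0.6}]'
python3 -m creep '[{"travel":[0,0,0],"dr":[0,0,0],"hand":0.6},{"travel":[0,0,0],"dr":[0,0,0],"hand":0.6}]'
python3 - <<'E'
from h import *
go(RT+.1*N2,0,0)
E
```

```text
clock: 41.5
tcp_pos: [0.618, -0.2718, 0.2398]
orientation: [-3.141, 0.008, 0.002]
ft_force: [0.5, -0.8, -1.6]
opening: 0.0637
grasp_force: 15.0
clock: 41.67
tcp_pos: [0.6182, -0.2719, 0.2399]
orientation: [-3.141, -0.006, 0.002]
ft_force: [1.3, -0.1, -0.9]
opening: 0.0643
grasp_force: 15.0
pos [ 0.6182 -0.2719  0.2399] t 41.67 open 0.0643 grip 15.0 F [ 1.3 -0.1 -0.9]
 now-axes shift mm [ -77.2 -625.5   -4.1]  turn deg [-0.05  0.06  0.23]  after-turn-axes shift [ -79.7 -625.2   -4.6]
```

```bash
python3 -m creep '[{"travel":[-0.002,-0.016,0],"dr":[0,0,0.2],"hand":0.6},{"travel":[-0.005,-0.036,0],"dr":[0,0,0],"hand":0.6},{"travel":[-0.005,-0.037,0],"dr":[0,0,0],"hand":0.6},{"travel":[-0.005,-0.037,0],"dr":[0,0,0],"hand":0.6},{"travel":[-0.005,-0.037,0],"dr":[0,0,0],"hand":0.6},{"travel":[-0.005,-0.037,0],"dr":[0,0,0],"hand":0.6},{"travel":[-0.005,-0.037,0],"dr":[0,0,0],"hand":0.6},{"travel":[-0.005,-0.037,0],"dr":[0,0,0],"hand":0.6},{"travel":[-0.005,-0.037,0],"dr":[0,0,0],"hand":0.6},{"travel":[-0.005,-0.037,0],"dr":[0,0,0],"hand":0.6},{"travel":[-0.005,-0.037,0],"dr":[0,0,0],"hand":0.6},{"travel":[-0.005,-0.037,0],"dr":[0,0,0],"hand":0.6}]'
python3 -m creep '[{"travel":[-0.005,-0.037,0],"dr":[0,0,0],"hand":0.6},{"travel":[-0.005,-0.037,0],"dr":[0,0,0],"hand":0.6},{"travel":[-0.005,-0.037,0],"dr":[0,0,0],"hand":0.6},{"travel":[-0.004,-0.037,0],"dr":[0,0,0],"hand":0.6},{"travel":[-0.004,-0.037,0],"dr":[0,0,0],"hand":0.6},{"travel":[0,-0.018,0],"dr":[0,-4,0],"hand":0.6},{"travel":[0,0,0],"dr":[0,-4,0],"hand":0.6},{"travel":[0,0,0],"dr":[0,0,0],"hand":0.6},{"travel":[0,0,0],"dr":[0,0,0],"hand":0.6},{"travel":[0,0,0],"dr":[0,0,0],"hand":0.6},{"travel":[0,0,0],"dr":[0,0,0],"hand":0.6}]'
python3 - <<'E'
from h import *
go(RT,0,-8)
E
```

```text
clock: 42.67
tcp_pos: [0.5611, 0.1525, 0.2406]
orientation: [-3.141, 0.0, 0.001]
ft_force: [0.2, 0.0, -1.9]
opening: 0.0642
grasp_force: 15.0
clock: 43.58
tcp_pos: [0.5394, 0.3526, 0.241]
orientation: [-3.133, 0.004, 0.218]
ft_force: [0.1, -0.3, -1.1]
opening: 0.0635
grasp_force: 15.0
pos [0.5394 0.3526 0.241 ] t 43.58 open 0.0635 grip 15.0 F [ 0.1 -0.3 -1.1]
 now-axes shift mm [-1.5 -0.7 96.7]  turn deg [-0.04 -0.04 -0.15]  after-turn-axes shift [-1.5 -0.7 96.7]
```

```bash
python3 -m creep '[{"travel":[-0.0015,-0.001,0.02],"dr":[0,0,0],"hand":0.6},{"travel":[0,0,0.03],"dr":[0,0,0],"hand":0.6},{"travel":[0,0,0.02],"dr":[0,0,0],"hand":0.6},{"travel":[0,0,0.008],"dr":[0,0,0],"hand":0.6},{"travel":[0,0,0],"dr":[0,0,0],"hand":0.6},{"travel":[0,0,0],"dr":[0,0,0],"hand":0.6},{"travel":[0,0,0],"dr":[0,0,0],"hand":0.6}]'
python3 - <<'E'
from h import *
go(RT,0,-8)
E
```

```text
clock: 44.17
tcp_pos: [0.5287, 0.3546, 0.1655]
orientation: [-3.132, 0.004, 0.214]
ft_force: [-1.3, -0.2, -0.2]
opening: 0.0644
grasp_force: 15.0
pos [0.5287 0.3546 0.1655] t 44.17 open 0.0644 grip 15.0 F [-1.3 -0.2 -0.2]
 now-axes shift mm [-1.4  1.4 20.4]  turn deg [-0.15 -0.18 -0.15]  after-turn-axes shift [-1.3  1.3 20.4]
```

```bash
python3 -m creep '[{"travel":[0,0.001,0.008],"dr":[0,0,0],"hand":0.6},{"travel":[0,0,0.006],"dr":[0,0,0],"hand":0.6},{"travel":[0,0,0.003],"dr":[0,0,0],"hand":0.6},{"travel":[0,0,0.002],"dr":[0,0,0],"hand":0.6},{"travel":[0,0,0],"dr":[0,0,0],"hand":0.6},{"travel":[0,0,0],"dr":[0,0,0],"hand":0.6},{"travel":[0,0,0],"dr":[0,0,0],"hand":0.6}]'
python3 - <<'E'
from h import *
go(RT,0,-8)
E
```

```text
clock: 44.75
tcp_pos: [0.5251, 0.3533, 0.1448]
orientation: [-3.133, 0.004, 0.219]
ft_force: [0.3, -0.5, 1.2]
opening: 0.0638
grasp_force: 15.0
pos [0.5251 0.3533 0.1448] t 44.75 open 0.0638 grip 15.0 F [ 0.3 -0.5  1.2]
 now-axes shift mm [-0.7 -0.  -0.6]  turn deg [-0.04 -0.01 -0.14]  after-turn-axes shift [-0.7 -0.  -0.6]
```

Just touching the rollers, so I'll release.

```bash
python3 -m creep '[{"travel":[0,0,0],"dr":[0,0,0],"hand":0.84},{"travel":[0,0,0],"dr":[0,0,0],"hand":0.84},{"travel":[0,0,0],"dr":[0,0,0],"hand":0.84},{"travel":[0,0,0],"dr":[0,0,0],"hand":0.84},{"travel":[0,0,0],"dr":[0,0,0],"hand":0.84},{"travel":[0,0,0],"dr":[0,0,0],"hand":0.84},{"travel":[0,0,0],"dr":[0,0,0],"hand":0.84},{"travel":[0,0,0],"dr":[0,0,0],"hand":0.84},{"travel":[0,0,0],"dr":[0,0,0],"hand":0.84},{"travel":[0,0,0],"dr":[0,0,0],"hand":0.84},{"travel":[0,0,0],"dr":[0,0,0],"hand":0.84},{"travel":[0,0,0],"dr":[0,0,0],"hand":0.84}]'
python3 -m creep '[{"travel":[0,0,0],"dr":[0,0,0],"hand":0.84},{"travel":[0,0,0],"dr":[0,0,0],"hand":0.84},{"travel":[0,0,0],"dr":[0,0,0],"hand":0.84},{"travel":[0,0,0],"dr":[0,0,0],"hand":0.84},{"travel":[0,0,0],"dr":[0,0,0],"hand":0.84},{"travel":[0,0,0],"dr":[0,0,0],"hand":0.84},{"travel":[0,0,-0.02],"dr":[0,0,0],"hand":0.84},{"travel":[0,0,-0.03],"dr":[0,0,0],"hand":0.84},{"travel":[0,0,-0.04],"dr":[0,0,0],"hand":0.84},{"travel":[0,0,-0.04],"dr":[0,0,0],"hand":0.84},{"travel":[0,0,0],"dr":[0,0,0],"hand":0.84},{"travel":[0,0,0],"dr":[0,0,0],"hand":0.84}]'
python3 -m creep '[{"travel":[0,0,0],"dr":[0,0,0],"hand":0.84},{"travel":[0,0,0],"dr":[0,0,0],"hand":0.84},{"travel":[0,0,0],"dr":[0,0,0],"hand":0.84},{"travel":[0,0,0],"dr":[0,0,0],"hand":0.84},{"travel":[0,0,0],"dr":[0,0,0],"hand":0.84},{"travel":[0,0,0],"dr":[0,0,0],"hand":0.84},{"travel":[0,0,0],"dr":[0,0,0],"hand":0.84},{"travel":[0,0,0],"dr":[0,0,0],"hand":0.84}]'
python3 - <<'E'
from h import *
a,P=snap("top"); cv2.imwrite("pics/top4.png",a)
b,Q=snap("scene"); cv2.imwrite("pics/scene4.png",b)
X,Y,Z=P[...,0],P[...,1],P[...,2]
m=(abs(Y-.3533)<.04)&(X>.45)&(X<.9)&(Z>.117-.1405*(X-.4935)+.04)&(Z<.16); print("bins in return", m.sum(), X[m].min(), X[m].max())
E
```

```text
clock: 45.75
tcp_pos: [0.525, 0.3533, 0.1447]
orientation: [-3.133, 0.004, 0.219]
ft_force: [-0.0, 0.8, 0.5]
opening: 0.0765
grasp_force: 0.0
clock: 46.75
tcp_pos: [0.5444, 0.3537, 0.2765]
orientation: [-3.131, 0.004, 0.21]
ft_force: [-0.4, -1.1, -1.3]
opening: 0.0768
grasp_force: 0.0
clock: 47.42
tcp_pos: [0.5431, 0.3532, 0.2734]
orientation: [-3.133, 0.004, 0.219]
ft_force: [-0.1, 0.2, -0.2]
opening: 0.0764
grasp_force: 0.0
bins in return 527 0.7151351945934346 0.878251660796644
```

View pics/top4.png

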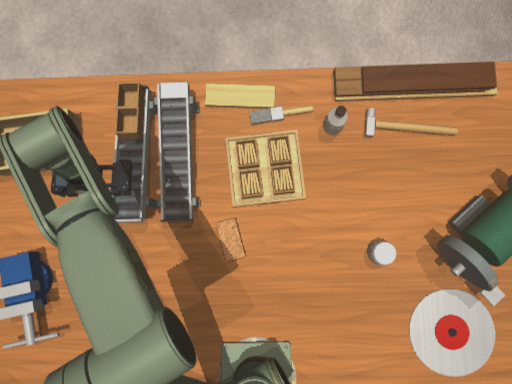

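View pics/scene4.png

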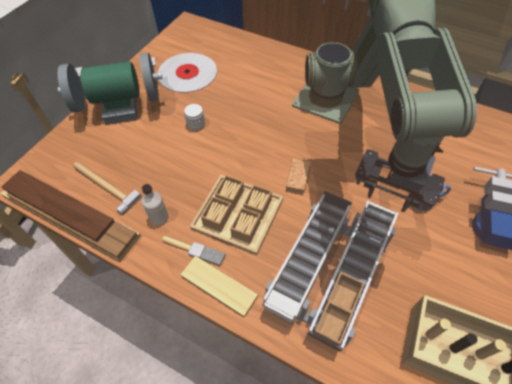

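Both empties sit at the far end of the return lane (130,97 and 128,122). The four full bins stand in the tray, the bench is clear of bins, and the bystanders haven't moved. Handing in.

```bash
python3 -c "from station import bot; print(bot.sign_off())"
```

```text
the job is handed in; nothing more can be done
None
```

I've handed the job in: all four full bins stand upright in the kit tray, both empty bins rolled to the far end of the return lane, and the glue, tin and block are where they were; the hand-in gave no verdict.

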